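# Load and lock a radio battery carrier

## Robot

A 6-joint arm with a two-finger parallel gripper is mounted at the origin on the work surface. World frame = base frame: x ahead of the robot, y to its left, z up, the work surface at z = 0. Lengths are in m, angles in rad, forces in N, time in s.
With the tool pointing down it reaches from about 0.35 to 0.875 m from the base axis. Payload 4.2 kg.
Tool frame: the origin (TCP) lies midway between the tips of the shut fingers; the grasp point (between the pads) lies 19 mm behind it (robot.grip_point_offset is the distance from the TCP to the grasp point, in m); z points along the fingers, y is the line along which they close (so a half turn about z gives the same grasp; the last joint's range is limited). The gripper opens to 85 mm and grips with 20 to 120 N. Pads are 22 mm wide; open, the fingers measure 114 mm over their backs; the gripper's body (76 mm by 85 mm) begins 54 mm behind the grasp point. The pads swing forward as they close: fully open they stand 13 mm farther back than shut.
Start: joints at [1.558, 0.385, 0.008, 0, -1.194, -0.259], TCP at [0.168, 0.602, 0.231] pointing down, gripper open.
Joint ranges: [-3.14, 3.14], [-1.21, 2.06], [-1.07, 1.41], [-3.16, 2.05], [-2.99, -0.16], [-3.1, 3.1]. Speed limits (rad/s): [2.79, 2.79, 3.14, 3.14, 3.14, 3.14].

## Interface

Orientations are given as a rotation vector (axis times angle).
In Python, from bench import robot, vision gives the robot as it stands.
- The arm moves only by the tool step_arm, never from a script. Its argument "rows" is a list of rows, each a list of 7 numbers: the shift along the tool's x, y, z in mm, then the turn, a rotation vector about the tool's x, y, z in rad, then the closure, from 0 (fully open) to 1 (shut). In form: [[x, y, z, wx, wy, wz, gripper], ...]. A call has 1 to 12 rows; each row shifts and turns the commanded pose from where the row before left it, along the tool's axes as they then stand; what a row does not reach is not made up. A row lasts 1/12 s, in which the tool goes at most 41.7 mm and 7.16 degrees, less where a joint would pass 70% of its speed; a pose out of reach is approached as far as the arm can. A call is refused whole if a number of a shift passes 41.7 or a number of a turn 0.125, either way. A call with a gripper value outside its range is refused whole. The fingers move at their own pace and stop on an object; the grip force is fixed at half the most. Time passes only in rows, so rows that do not move let the fingers close. It gives the time, the measured TCP pose, the force, the opening and the grip force at its end, in the units of the state.
- robot.state(): the state, without advancing time (a new reading comes with each control period).
- vision.grab_frame(name): name is "scene" or "top" or "wrist"; returns the picture (384x512x3 uint8, red, green, blue); there is no depth.
- vision.calibration(name): a dict with "fov_y" (degrees; the focal length in pixels is half the picture's height over the tangent of half this angle, whatever the lens; pixels are square), "cx", "cy" (the principal point, pixels), "pose" (4x4, takes a point from camera to world coordinates). Camera axes: x right, y up, looking along -z (the intrinsics and any distortion apply to the point x, -y, -z); pixel columns grow to the right and rows downward; lengths in m; the calibration is good to about 2 mm. A picture is of the moment at which its call begins: read the wrist's pose just before it. calibration takes no time and is no camera call; for the wrist camera it gives the pose at the moment of the call.
- robot.close_job(): hands the job in; it is judged then, once.
The state is a dict: "time": time; "q": joint angles; "qvel": joint speeds; "joint_efforts": joint torques, N m; "tool_pos": TCP position; "orientation": TCP orientation; "contact_force": force on the tool from outside, world axes, zero at the start; "wrist_torque": the same for the moment, N m; "gripper_width": finger opening in m; "finger_force": force on a finger pad.
Only numpy, scipy, OpenCV 4.12 (cv2) and the standard library are available. Lean on these libraries where they do the work, as an engineer would, in place of code of your own. Each camera call takes 0.05 s, during which the arm holds its last target. There are 200 camera calls.

## Task

Stand every green-and-black battery pack upright on the narrow aluminium beam, centred across it, side by side in one row against the blue end stop. Slide the yellow stop to the beam hole that leaves just a wedge's gap behind the row and push the red-handled pin fully home through stop and beam; only then press the wooden wedge, thin end down and square across the beam, firmly into the gap so that the row is locked tight. Leave everything else on the table where it is.

Things in the scene. Friction and masses are not known exactly. Their poses are not given: they have to be found in the camera images.
- rack: Fixed battery carrier: aluminium beam 322 mm long (y from -166 to +156 mm), 40 wide, 50 high on feet, its top 70 mm above the table. Origin on the table under the beam's centre line; x across the beam, away from the robot, y along it, z up. Blue end stop at the +y end: 56 wide, 16 thick, up to z 154, inner face at y +140. Three 15 mm cross holes along x at z 45, countersunk.
- stop: Yellow stop that slides along the beam with 3 N friction; grip its upper part from above. Origin on the table, beam centre line, mid-thickness; axes as rack. Travel: rack y -135 (out, room for 5 packs) to +15 mm; may start in the way. 30 thick (y); 44 wide up to z 154, 61 wide at z 71 to 97; cheek plate with pin hole before the beam, z 20 to 70. Unpinned it slides back if pushed.
- stop_hole (a point): mouth of the 15 mm hole in the stop's cheek plate, on the robot-side face of the cheek, 30.5 mm in front of the beam's centre line and 45 mm above the table; the pin enters here along rack +x
- beam_hole1 (a point): mouth of the beam's pin hole for 5 packs, on its robot-side face, 45 mm up, rack y -93 mm: with 5 packs tight against the end stop and the stop's hole here, the gap between row and stop is 28 mm
- beam_hole2 (a point): the same for 4 packs (rack y -55 mm; gap again 28 mm)
- beam_hole3 (a point): the same for 3 packs (rack y -17 mm; gap again 28 mm)
- pack1: Battery pack, black with a green band: 56 mm (x) by 38 (y) by 84 high, 0.35 kg, standing on the table. Origin at the centre of its underside, z up. Its 38 mm side goes along the beam, the 56 mm side across it; half turns do not matter. Packs are alike, any order; 3 to 5 are present.
- pack2: Battery pack, black with a green band: 56 mm (x) by 38 (y) by 84 high, 0.35 kg, standing on the table. Origin at the centre of its underside, z up. Its 38 mm side goes along the beam, the 56 mm side across it; half turns do not matter. Packs are alike, any order; 3 to 5 are present.
- pack3: Battery pack, black with a green band: 56 mm (x) by 38 (y) by 84 high, 0.35 kg, standing on the table. Origin at the centre of its underside, z up. Its 38 mm side goes along the beam, the 56 mm side across it; half turns do not matter. Packs are alike, any order; 3 to 5 are present.
- pack4: Battery pack, black with a green band: 56 mm (x) by 38 (y) by 84 high, 0.35 kg, standing on the table. Origin at the centre of its underside, z up. Its 38 mm side goes along the beam, the 56 mm side across it; half turns do not matter. Packs are alike, any order; 3 to 5 are present.
- pack5: Battery pack, black with a green band: 56 mm (x) by 38 (y) by 84 high, 0.35 kg, standing on the table. Origin at the centre of its underside, z up. Its 38 mm side goes along the beam, the 56 mm side across it; half turns do not matter. Packs are alike, any order; 3 to 5 are present.
- pin: Lock pin lying flat, 80 g: steel shaft 12 mm thick, 54 long (last 8 tapered) along +x from a red tab 55 long (x -55 to 0), 26 wide, 12 thick. Origin on the underside at the shoulder between shaft and tab; shaft axis 6 mm above it. Home: shoulder meets the stop's cheek, tip about 3 mm out of the beam's far side. Grip the tab 42 mm or more behind the shoulder so that the gripper clears the stop.
- pin_tip (a point): tip of the pin's shaft, on its axis, 54 mm from the shoulder
- wedge: Wood wedge, red head, on its thin end, 100 g: 50 mm wide (x); thickness (y) 22 at the foot growing on both sides to 38 at 70 height, then straight to 84. Origin: centre of the foot. Goes in foot down, width across the beam, either way round. Tight, its foot is about 26 mm (10 to 45) below the pack tops. Grip across the width, finger ends 47 mm above the foot or higher. Press with 12 to 20 N.
- mug: white mug, 80 mm wide, 90 mm high; bystander, origin under its centre
- bottle: clear bottle, 60 mm wide, 170 mm high; bystander, origin under its centre
- tumbler: dark steel tumbler, 86 mm wide, 150 mm high; bystander, origin under its centre
- tape: blue roll of tape lying flat, 90 mm wide, 24 mm high; bystander, origin under its centre
- screwdriver: orange screwdriver lying flat; bystander
- mic: black hand microphone lying flat, 55 by 100 by 30 mm; bystander, origin under its centre
Things that resemble listed ones, but are neither listed nor needed, are in the scene too. What is shaped like the pack2 but purple is not meant.

How it is judged:
By the outcome, as a careful person would: the job done as asked, in the order asked, and still so for the second after the job is handed in, with the robot touching nothing.
Of pack1, pack2, pack3, pack4, pack5 only 3 to 5 are there at a start; the rules pass over those that are not, and their reading is None.
At some moment in a run one of pin may be knocked a few centimetres aside while the robot is not near it.
Once in a run the grip may slacken for a moment while it holds something.
It also fails if it takes over 210 s, if anything falls off the work surface, if the arm or the gripper's body presses on something with over 40 N, if the wrist force passes 120 N, or if a joint passes its speed limit or range.

## Working session

There is one attempt and no reset: what is moved stays moved. The work goes in short steps, Python scripts to look and compute and a tool call to move; the robot and the scene stay as the last step left them, time stands still between calls to the robot, and variables do not carry over. Pictures are saved under pics/ and viewed, at most 14 in all, crops included, and the job is handed in when it is done.

Besides the shell and the picture viewer there is one more tool, called after ">>>" as name(argument=value, ...), one argument or row to a line, values as JSON. step_arm: Moves the arm, as the interface text tells. Its arguments: {"type":"object","properties":{"rows":{"type":"array","items":{"type":"array","items":{"type":"number"}}}},"required":["rows"]}

```bash
mkdir -p pics; ls
python3 - <<'E'
from bench import robot, vision
import cv2, numpy as np
s=robot.state(); print(s)
for n in ("scene","top"):
    f=vision.grab_frame(n); cv2.imwrite(f"pics/{n}0.png",cv2.resize(f[:,:,::-1],(800,600),interpolation=cv2.INTER_CUBIC))
    c=vision.calibration(n); print(n,{k:(np.round(v,4).tolist() if k=='pose' else v) for k,v in c.items()})
print(vision.calibration("wrist"))
E
```

```text
pics
{'time': 0.0, 'q': array([ 1.55758679e+00,  3.85534554e-01,  6.62022815e-03, -5.14101431e-04,
       -1.19396753e+00, -2.58595117e-01]), 'qvel': array([ 0.00033839, -0.00057727, -0.00290692,  0.00203246,  0.00062811,
        0.00237264]), 'joint_efforts': array([-1.32619784e-04, -3.92286587e+01,  1.88399488e+01,  4.18620989e+00,
       -4.58254537e-03, -1.72262919e-06]), 'tool_pos': array([0.16761761, 0.60150072, 0.23023042]), 'orientation': array([ 3.11047647e+00, -4.25643338e-01, -3.43776626e-04]), 'contact_force': array([0.02460775, 0.22879302, 0.30052092]), 'wrist_torque': array([-0.00010417, -0.02157469,  0.01773649]), 'finger_force': 0.0, 'gripper_width': 0.08524027406757824}
scene {'fov_y': 42.02320765848452, 'cx': 256.1856822222541, 'cy': 198.37490657848517, 'pose': [[-0.513, -0.6961, 0.5023, 1.4609], [0.8584, -0.4107, 0.3074, 0.6079], [-0.0077, 0.5888, 0.8082, 1.5882], [0.0, 0.0, 0.0, 1.0]]}
top {'fov_y': 56.126573137099044, 'cx': 260.85847669709057, 'cy': 187.99195570358336, 'pose': [[-0.0123, 0.9964, -0.0842, 0.4306], [-0.9998, -0.0137, -0.0157, 0.0115], [-0.0168, 0.084, 0.9963, 1.1102], [0.0, 0.0, 0.0, 1.0]]}
{'fov_y': 71.88604938404706, 'cx': 255.89333729718828, 'cy': 190.61061186805298, 'pose': array([[-0.26797159,  0.91579965,  0.29916923,  0.2451383 ],
       [-0.96342551, -0.25523552, -0.08164634,  0.580626  ],
       [ 0.00158692, -0.31010617,  0.95070061,  0.37262831],
       [ 0.        ,  0.        ,  0.        ,  1.        ]])}
```

View pics/top0.png

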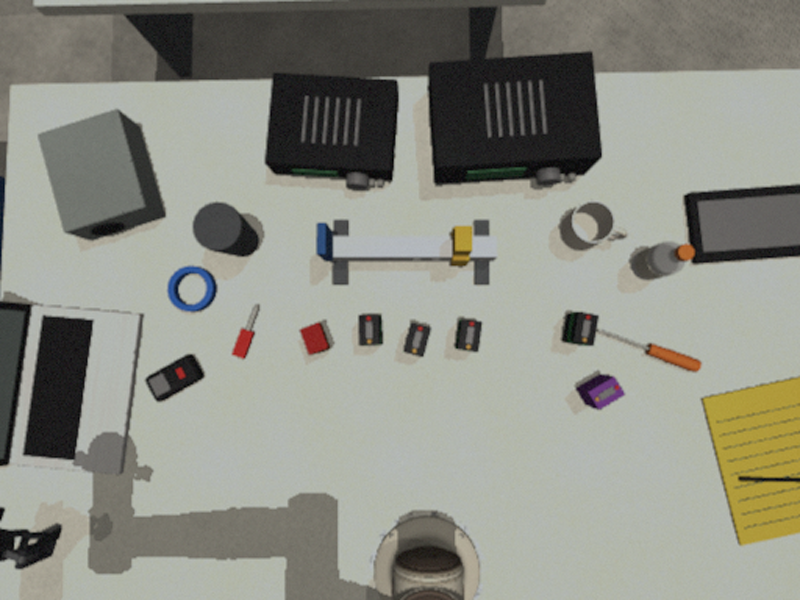

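View pics/scene0.png

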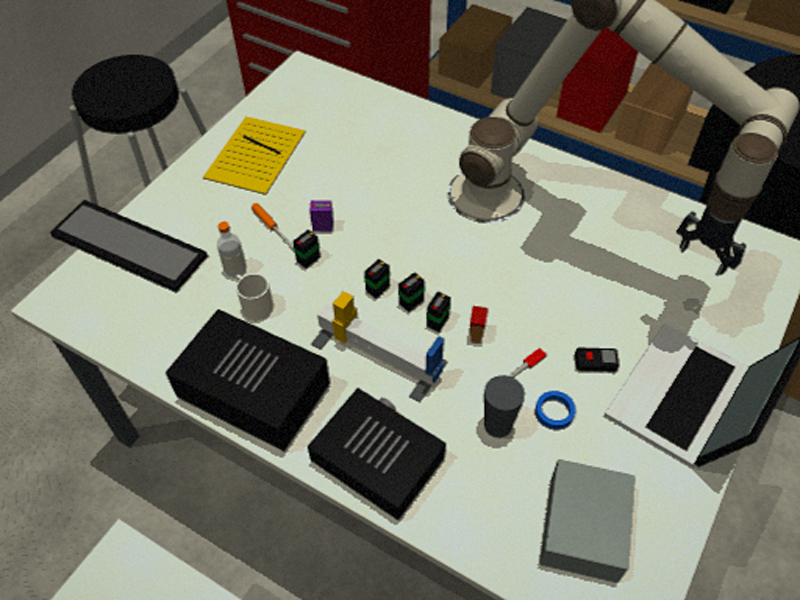

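Top view: the four green/black packs are at about (370,330), (417,339), (468,335) and (580,328). The red-headed block at (316,338) is the wedge. The red tab with a steel shaft at (245,335) is the pin. The yellow stop is at (462,243) and the blue end stop at (324,241).

Look-alikes: the purple block (600,391) could be taken for a pack, the orange screwdriver (670,357) for the pin, and the mic (175,377) is black with a red part. I choose the green-banded packs, the red tab with a steel shaft, and the red block on wood.

```bash
cat > h.py <<'E'
from bench import robot, vision
import cv2, numpy as np
from scipy.spatial.transform import Rotation as R
np.set_printoptions(precision=4,suppress=True)
def ray(c,u,v):
    f=192/np.tan(np.radians(c['fov_y'])/2); P=np.array(c['pose'])
    d=P[:3,:3]@np.array([(u-c['cx'])/f,-(v-c['cy'])/f,-1]); return P[:3,3],d
def p2w(c,u,v,z):
    o,d=ray(c,u,v); return o+d*(z-o[2])/d[2]
def w2p(c,p):
    f=192/np.tan(np.radians(c['fov_y'])/2); P=np.array(c['pose']); q=P[:3,:3].T@(np.asarray(p)-P[:3,3])
    return np.array([c['cx']+f*q[0]/-q[2], c['cy']-f*q[1]/-q[2]])
def crop(img,x0,y0,x1,y1,k,name):
    cv2.imwrite(name,cv2.resize(img[y0:y1,x0:x1,::-1],None,fx=k,fy=k,interpolation=cv2.INTER_CUBIC))
def go(pos,yaw,s=None):
    """shift in tool axes (mm) after first making a straight-down tool with tool-y at world angle yaw"""
    s=s or robot.state(); Rc=R.from_rotvec(s['orientation'])
    best=None
    for k in (0,np.pi):
        a=yaw+k; y=np.array([np.cos(a),np.sin(a),0]); z=np.array([0,0,-1.]); x=np.cross(y,z)
        Rt=R.from_matrix(np.c_[x,y,z]); rv=(Rc.inv()*Rt).as_rotvec()
        if best is None or np.linalg.norm(rv)<np.linalg.norm(best[1]): best=(Rt,rv)
    Rt,rv=best; d=np.asarray(pos)-s['tool_pos']
    print('turn',rv,'then shift mm',Rt.inv().apply(d)*1000,'| shift now-axes',Rc.inv().apply(d)*1000,'q6',s['q'][5])
E
python3 - <<'E'
from h import *
c=vision.calibration("top"); f=vision.grab_frame("top")
def q(X,Y,z): return p2w(c,(X+.5)*.64-.5,(Y+.5)*.64-.5,z)
for n,X,Y,z in [("p",370,330,.084),("p",417,339,.084),("p",468,335,.084),("p",580,328,.084),("wedge",316,338,.084),("tab",242,345,.01),("tip",256,308,.006),("beamL",333,247,.07),("beamR",495,247,.07),("stop",463,235,.154),("es",324,235,.154)]:
    print(n,q(X,Y,z))
crop(f,135,125,390,255,3,"pics/topc.png")
s=robot.state(); print(R.from_rotvec(s['orientation']).as_matrix())
w=vision.calibration("wrist"); M=np.eye(4);M[:3,:3]=R.from_rotvec(s['orientation']).as_matrix();M[:3,3]=s['tool_pos']
print(np.linalg.inv(M)@w['pose'])
E
```

```text
p [0.4525 0.0975 0.084 ]
p [0.435  0.0121 0.084 ]
p [ 0.4411 -0.0806  0.084 ]
p [ 0.4512 -0.2834  0.084 ]
wedge [0.4391 0.1962 0.084 ]
tab [0.4279 0.3548 0.01  ]
tip [0.5003 0.3291 0.006 ]
beamL [0.6088 0.1671 0.07  ]
beamR [ 0.6042 -0.1355  0.07  ]
stop [ 0.6118 -0.0694  0.154 ]
es [0.6156 0.17   0.154 ]
[[ 0.9632 -0.2686 -0.0003]
 [-0.2686 -0.9632 -0.0016]
 [ 0.0001  0.0016 -1.    ]]
[[ 0.0007  0.9507  0.3102  0.0803]
 [ 1.     -0.0008  0.0001 -0.0004]
 [ 0.0003  0.3102 -0.9507 -0.1423]
 [ 0.      0.      0.      1.    ]]
```

View pics/topc.png

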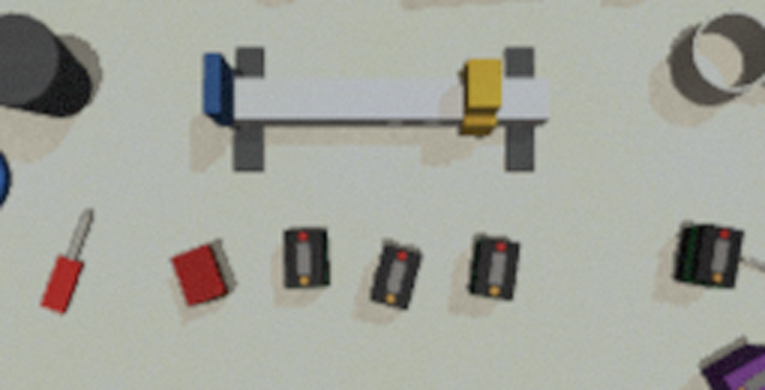

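The crop confirms four green-banded packs, so hole 2 is the one to use. It also shows the red-tab pin with its steel shaft and the wedge, red on top with wood below. I'll move in for a wrist survey.

Run:
```python
from h import *
go([.50,.14,.22],-np.pi/2)
```

```text
turn [ 0.0016  0.0001 -0.272 ] then shift mm [332.3384 461.6414  10.4924] | shift now-axes [444.1301 355.3826  11.1075] q6 -0.2586287502865058
```

>>> step_arm(
  rows=[
    [0,0,0,0,0,-0.09,0],
    [0,0,0,0,0,-0.09,0],
    [0,0,0,0,0,-0.092,0],
    [23,32,1,0,0,0,0],
    [23,32,1,0,0,0,0],
    [23,32,1,0,0,0,0],
    [23,32,1,0,0,0,0],
    [23,32,1,0,0,0,0],
    [23,32,1,0,0,0,0],
    [23,32,1,0,0,0,0],
    [23,32,1,0,0,0,0],
    [23,32,1,0,0,0,0],
  ],
)

```text
time: 1.15
tool_pos: [0.3754, 0.3122, 0.2223]
orientation: [-3.141, -0.001, 0.0]
contact_force: [0.0, -0.7, 0.8]
gripper_width: 0.0858
finger_force: 0.0
```

>>> step_arm(
  rows=[
    [23,33,0,0,0,0,0],
    [23,33,0,0,0,0,0],
    [23,33,0,0,0,0,0],
    [23,33,0,0,0,0,0],
    [23,33,0,0,0,0,0],
    [10,10,0,0,0,0,0],
    [0,0,0,0,0,0,0],
    [0,0,0,0,0,0,0],
  ],
)

```text
time: 1.82
tool_pos: [0.4999, 0.1383, 0.2218]
orientation: [3.141, -0.003, -0.002]
contact_force: [-0.6, -0.7, 0.2]
gripper_width: 0.0857
finger_force: 0.0
```

Run:
```python
from h import *
import pickle
s=robot.state(); print(s['tool_pos'],s['orientation'],s['time'])
c=vision.calibration("wrist"); f=vision.grab_frame("wrist"); pickle.dump((c,f),open("w1.pkl","wb"))
crop(f,0,0,512,384,1.5625,"pics/w1.png")
go([.50,-.12,.22],-np.pi/2)
```

```text
[0.4999 0.1383 0.2218] [ 3.1413 -0.0034 -0.0016] 1.8167
turn [ 0.0002  0.0008 -0.0005] then shift mm [  0.4819 259.0343   1.9573] | shift now-axes [  0.6054 259.0337   1.9991] q6 0.9859252769300157
```

View pics/w1.png

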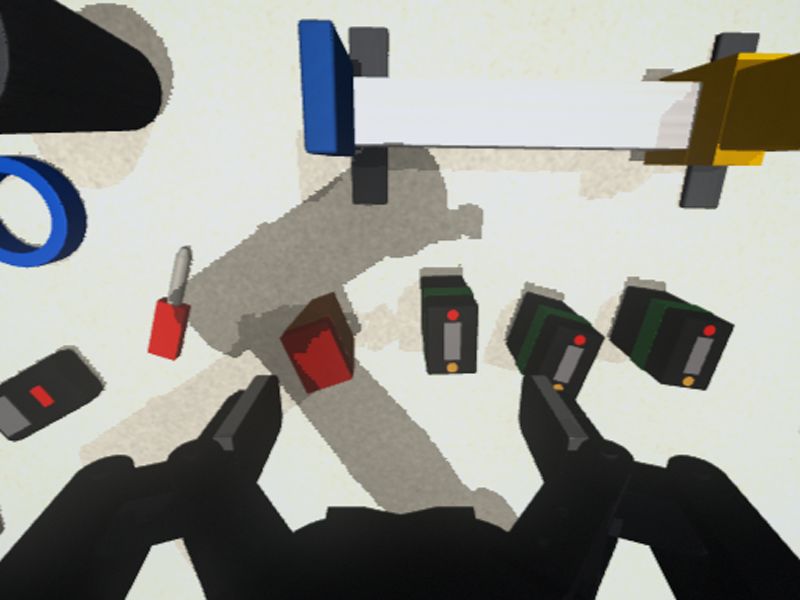

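Wrist view: beam top edges at y 78 and 148, end-stop inner face at x≈353, stop at x 700–800. Packs are at about (450,340), (560,340) and (680,340), wedge at (320,345), pin tab at (168,330) with tip at (184,250). Next, a second viewpoint.

>>> step_arm(
  rows=[
    [0,37,0,0,0,0,0],
    [0,37,0,0,0,0,0],
    [0,37,0,0,0,0,0],
    [0,37,0,0,0,0,0],
    [0,37,0,0,0,0,0],
    [0,37,0,0,0,0,0],
    [0,37,0,0,0,0,0],
    [0,0,0,0,0,0,0],
    [0,0,0,0,0,0,0],
  ],
)

```text
time: 2.62
tool_pos: [0.4995, -0.1203, 0.2222]
orientation: [-3.141, 0.002, 0.0]
contact_force: [0.8, 0.7, -0.2]
gripper_width: 0.0853
finger_force: 0.0
```

Run:
```python
from h import *
import pickle
s=robot.state(); print(s['tool_pos'],s['orientation'],s['time'])
c=vision.calibration("wrist"); f=vision.grab_frame("wrist"); pickle.dump((c,f),open("w2.pkl","wb"))
crop(f,0,0,512,384,1.5625,"pics/w2.png")
c,f=pickle.load(open("w1.pkl","rb"))
a=cv2.resize(f[165:255,170:480],None,fx=2.58,fy=2.58,interpolation=cv2.INTER_CUBIC)
b=cv2.resize(f[5:140,180:490],None,fx=2.58,fy=2.58,interpolation=cv2.INTER_CUBIC)
cv2.imwrite("pics/w1c.png",np.vstack([b,a])[:,:,::-1]); print(a.shape,b.shape)
```

```text
[ 0.4995 -0.1203  0.2222] [-3.1414  0.0022  0.0005] 2.6167
(232, 800, 3) (348, 800, 3)
```

View pics/w2.png

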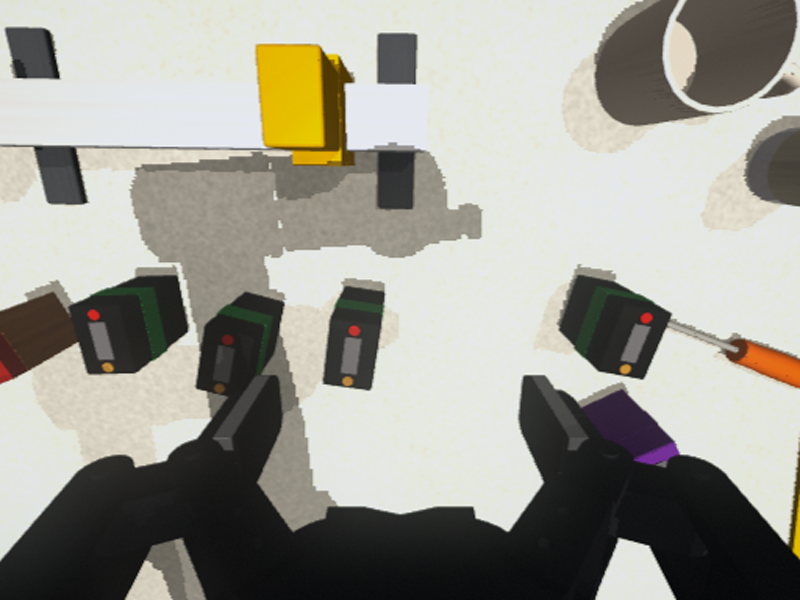

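View pics/w1c.png

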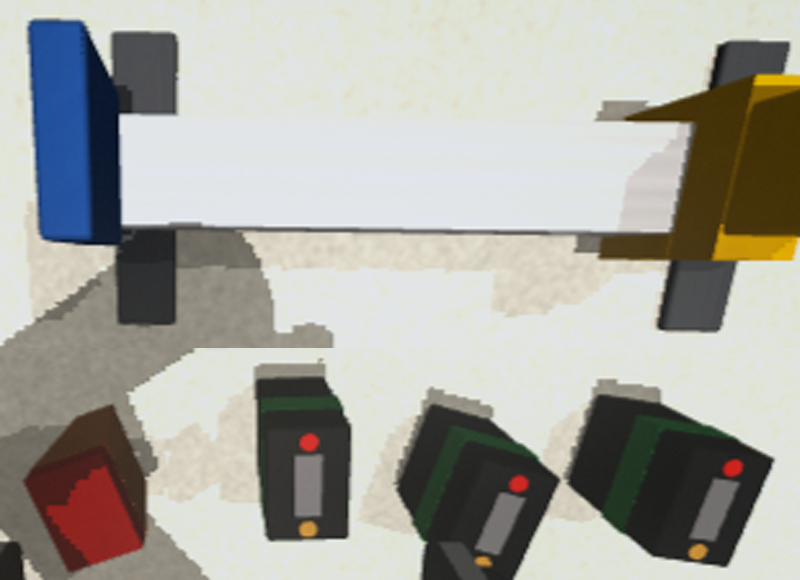

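Close crops: LED pairs on all packs are clear, with packs A–D red at (94,315), (228,340), (354,331) and (646,318) in the w2 view. Beam edges are sharp too.

Run:
```python
from h import *
import pickle
c1,f1=pickle.load(open("w1.pkl","rb"));c2,f2=pickle.load(open("w2.pkl","rb"))
lo=lambda X,Y,z:p2w(c1,170+(X+.5)/2.58-.5,165+(Y-348+.5)/2.58-.5,z)
up=lambda X,Y,z:p2w(c1,180+(X+.5)/2.58-.5,5+(Y+.5)/2.58-.5,z)
w=lambda c:(lambda X,Y,z:p2w(c,(X+.5)/1.5625-.5,(Y+.5)/1.5625-.5,z))
w1,w2=w(c1),w(c2)
def pk(n,fn,r,a):
    r=fn(*r,.084);a=fn(*a,.084);d=r-a;print(n,(r+a)[:2]/2,np.linalg.norm(d),'ang',np.degrees(np.arctan2(d[1],d[0])))
pk('A1',lo,(309,442),(308,529));pk('A2',w2,(94,315),(108,368))
pk('B1',lo,(518,484),(483,562));pk('B2',w2,(228,340),(219,388))
pk('C1',lo,(733,468),(698,551));pk('C2',w2,(354,331),(347,381));pk('D2',w2,(646,318),(625,369))
print('wedge',[lo(*p,.084)[:2] for p in ((25,482),(112,452),(146,545),(72,571))])
print('pin tab',[w1(*p,.012)[:2] for p in((160,297),(189,304),(177,360),(149,352))],'tip',w1(184,250,.006))
print('front',[up(*p,.07)[:2] for p in((120,227),(400,230),(675,233))],'rear',[up(*p,.07)[:2] for p in((120,115),(400,118),(690,122))])
print('front2',[w2(*p,.07)[:2] for p in((5,146),(250,148.5),(428,150))],'rear2',[w2(*p,.07)[:2] for p in((5,79),(250,82),(425,84))])
print('stoptop',[w2(*p,.154)[:2] for p in((257,45),(322,45),(328,147),(263,147))])
print('estop top',[up(*p,.154)[:2] for p in((29,22),(80,22),(92,240),(40,238))])
# stop at beam z .07..: sample hole look
```

```text
A1 [0.4551 0.1001] 0.042322504877261774 ang 1.5577330755101653
A2 [0.4542 0.101 ] 0.042679252310531234 ang 1.0018036243752275
B1 [0.4365 0.0123] 0.040863681740873785 ang -15.602990367536611
B2 [0.4358 0.0131] 0.04188218265100378 ang -16.819858184906856
C1 [ 0.4431 -0.084 ] 0.04183975696303251 ang -9.065437625732207
C2 [ 0.4424 -0.0828] 0.04175633058197221 ang -9.366739102467536
D2 [ 0.4525 -0.2938] 0.041966042860440804 ang -11.391513377723973
wedge [array([0.4574, 0.2265]), array([0.4717, 0.187 ]), array([0.4258, 0.1738]), array([0.4123, 0.2087])]
pin tab [array([0.4665, 0.3534]), array([0.4599, 0.3285]), array([0.4042, 0.3487]), array([0.4125, 0.3735])] tip [0.5079 0.3281 0.006 ]
front [array([0.5916, 0.1693]), array([0.5903, 0.0561]), array([ 0.589 , -0.0553])] rear [array([0.6321, 0.1678]), array([0.6309, 0.0598]), array([ 0.6294, -0.0524])]
front2 [array([0.5909, 0.1443]), array([ 0.5892, -0.0195]), array([ 0.5882, -0.1387])] rear2 [array([0.6311, 0.1323]), array([ 0.6292, -0.024 ]), array([ 0.628, -0.136])]
stoptop [array([ 0.63  , -0.0563]), array([ 0.63  , -0.0853]), array([ 0.5872, -0.0856]), array([ 0.5872, -0.0545])]
estop top [array([0.6395, 0.1827]), array([0.6395, 0.1692]), array([0.5849, 0.1687]), array([0.5855, 0.1838])]
```

```bash
cat >> h.py <<'E'
RO=np.array([.6102,.028]); TH=-.012
def rk(x,y,z): return [RO[0]+x*np.cos(TH)-y*np.sin(TH),RO[1]+x*np.sin(TH)+y*np.cos(TH),z]
E
python3 - <<'E'
from h import *
go([.4427,-.0834,.13],np.radians(-9.2))
E
```

```text
turn [-0.0003 -0.0001 -1.4098] then shift mm [ 26.3233 -61.9992  92.2704] | shift now-axes [-56.9713 -35.8912  92.2863] q6 1.4895798166892988
```

>>> step_arm(
  rows=[
    [0,0,0,0,0,0.1155,0],
    [0,0,0,0,0,0.1155,0],
    [0,0,0,0,0,0.1155,0],
    [0,0,0,0,0,0.1155,0],
    [0,0,0,0,0,0.1155,0],
    [0,0,0,0,0,0.1155,0],
    [0,0,0,0,0,0.1155,0],
    [0,0,0,0,0,0.1155,0],
    [0,0,0,0,0,0.1155,0],
    [0,0,0,0,0,0.1155,0],
    [0,0,0,0,0,0.1155,0],
    [0,0,0,0,0,0.1155,0],
  ],
)

```text
time: 3.67
tool_pos: [0.5, -0.1176, 0.2224]
orientation: [-2.415, 2.009, 0.0]
contact_force: [-0.8, -0.0, 0.3]
gripper_width: 0.0849
finger_force: 0.0
```

>>> step_arm(
  rows=[
    [0,0,0,0,0,0.1155,0],
    [0,0,0,0,0,0.1155,0],
    [0,0,0,0,0,0.1155,0],
    [-9,20,0,0,0,0,0],
    [-9,20,0,0,0,0,0],
    [-8,22,0,0,0,0,0],
    [0,0,23,0,0,0,0],
    [0,0,23,0,0,0,0],
    [0,0,23,0,0,0,0],
    [0,0,23,0,0,0,0],
    [0,0,0,0,0,0,0],
    [0,0,0,0,0,0,0],
  ],
)

```text
time: 4.67
tool_pos: [0.4425, -0.083, 0.1301]
orientation: [2.037, -2.389, -0.001]
contact_force: [0.2, -0.4, 0.3]
gripper_width: 0.0853
finger_force: 0.0
```

Run:
```python
from h import *
go([.4427,-.0834,.03],np.radians(-9.2))
go(rk(0,.118,.20),TH)
```

```text
turn [ 0.002  -0.001   0.0022] then shift mm [  0.3872  -0.2372 100.0566] | shift now-axes [  0.2895  -0.4412 100.0562] q6 -0.33621677746954515
turn [ 0.0021 -0.0008 -0.1463] then shift mm [-230.9839 -166.3285  -69.9434] | shift now-axes [-252.6994 -130.726   -70.4594] q6 -0.33621677746954515
```

>>> step_arm(
  rows=[
    [0,0,25,0,0,0,0],
    [0,0,25,0,0,0,0],
    [0,0,25,0,0,0,0],
    [0,0,20,0,0,0,0],
    [0,0,5,0,0,0,0],
    [0,0,0,0,0,0,1],
    [0,0,0,0,0,0,1],
    [0,0,0,0,0,0,1],
    [0,0,0,0,0,0,1],
    [0,0,0,0,0,0,1],
    [0,0,0,0,0,0,1],
    [0,0,0,0,0,0,1],
  ],
)

```text
time: 5.67
tool_pos: [0.4439, -0.084, 0.0321]
orientation: [-2.034, 2.391, -0.002]
contact_force: [-1.2, 2.2, 7.0]
gripper_width: 0.0554
finger_force: 62.6
```

>>> step_arm(
  rows=[
    [0,0,-5,0,0,0,1],
    [0,0,-15,0,0,0,1],
    [0,0,-30,0,0,0,1],
    [0,0,-30,0,0,0,1],
    [0,0,-30,0,0,0,1],
    [0,0,-30,0,0,0,1],
    [0,0,-30,0,0,0,1],
    [0,0,0,0,0,0,1],
  ],
)

```text
time: 6.33
tool_pos: [0.4464, -0.0843, 0.207]
orientation: [-2.029, 2.384, -0.014]
contact_force: [1.8, 0.5, -2.9]
gripper_width: 0.0557
finger_force: 62.6
```

Run:
```python
from h import *
go(rk(0,.118,.20),TH)
```

```text
turn [-0.0141  0.0016 -0.1484] then shift mm [-232.287  -162.4014    7.0116] | shift now-axes [-253.7275 -126.1496    9.4483] q6 -0.33587372561262807
```

>>> step_arm(
  rows=[
    [0,0,0,0,0,-0.074,1],
    [0,0,0,0,0,-0.074,1],
    [-26,-18,0,0,0,0,1],
    [-26,-18,0,0,0,0,1],
    [-26,-18,0,0,0,0,1],
    [-26,-18,0,0,0,0,1],
    [-26,-18,0,0,0,0,1],
    [-26,-18,0,0,0,0,1],
    [-26,-18,0,0,0,0,1],
    [-26,-18,0,0,0,0,1],
    [-24,-18,0,0,0,0,1],
    [0,0,0,0,0,0,1],
  ],
)

```text
time: 7.33
tool_pos: [0.6105, 0.1496, 0.1985]
orientation: [-2.208, 2.232, -0.0]
contact_force: [0.5, -0.2, -4.0]
gripper_width: 0.0556
finger_force: 62.7
```

>>> step_arm(
  rows=[
    [0,0,0,0,0,0,1],
    [0,0,0,0,0,0,1],
  ],
)

```text
time: 7.5
tool_pos: [0.6069, 0.1452, 0.1991]
orientation: [2.204, -2.235, -0.002]
contact_force: [0.1, -0.3, -4.3]
gripper_width: 0.0554
finger_force: 62.7
```

Run:
```python
from h import *
go(rk(0,.118,.102),TH)
c=vision.calibration("wrist"); f=vision.grab_frame("wrist")
crop(f,0,0,512,384,1.5625,"pics/w3.png")
```

```text
turn [ 0.0029 -0.0008 -0.0017] then shift mm [-0.8971 -4.6997 97.0504] | shift now-axes [-0.9844 -4.9791 97.0357] q6 -0.5067886059719662
```

View pics/w3.png

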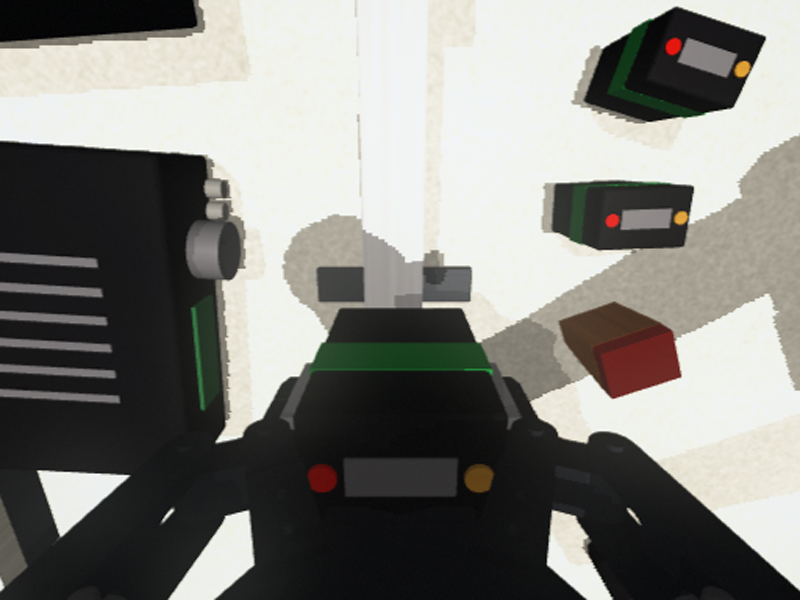

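The held pack hangs straight, with its base centred at x≈401. The beam centre at the same row is ≈393, about 4.6 mm off, which agrees with the computed 4.7 mm correction. Lowering now.

>>> step_arm(
  rows=[
    [-1,-4.7,0,0,0,0,1],
    [0,0,20,0,0,0,1],
    [0,0,25,0,0,0,1],
    [0,0,25,0,0,0,1],
    [0,0,15,0,0,0,1],
    [0,0,6,0,0,0,1],
    [0,0,3,0,0,0,1],
    [0,0,0,0,0,0,1],
    [0,0,0,0,0,0,1],
  ],
)

```text
time: 8.3
tool_pos: [0.6137, 0.1466, 0.1078]
orientation: [-2.205, 2.235, -0.002]
contact_force: [-0.5, -0.4, -3.6]
gripper_width: 0.0555
finger_force: 62.6
```

Run:
```python
from h import *
go(rk(0,.118,.102),TH);print(robot.state()['contact_force'])
```

```text
turn [-0.0026  0.0008 -0.0014] then shift mm [0.6077 2.0724 5.8104] | shift now-axes [0.6155 2.0867 5.8044] q6 -0.5045439532685434
[-0.4521 -0.3539 -3.6491]
```

>>> step_arm(
  rows=[
    [0,0,2,0,0,0,1],
    [0,0,0,0,0,0,1],
    [0,0,0,0,0,0,1],
    [0,0,0,0,0,0,1],
  ],
)

```text
time: 8.63
tool_pos: [0.6129, 0.1466, 0.1048]
orientation: [-2.206, 2.236, -0.0]
contact_force: [-0.6, 0.2, -4.1]
gripper_width: 0.0554
finger_force: 62.6
```

Run:
```python
from h import *
go(rk(0,.118,.102),TH)
c=vision.calibration("wrist"); f=vision.grab_frame("wrist")
go(rk(0,.118,.102),TH)
s=robot.state();print(s['contact_force'],s['time'])
```

```text
turn [-0.0008  0.0004 -0.0014] then shift mm [0.5905 1.2785 2.8202] | shift now-axes [0.5933 1.2798 2.819 ] q6 -0.5045778549502811
turn [-0.0006  0.0003 -0.0014] then shift mm [0.6119 1.2494 2.7082] | shift now-axes [0.6145 1.2503 2.7072] q6 -0.5045750882146695
[-0.1479  0.5356 -3.5731] 8.6833
```

>>> step_arm(
  rows=[
    [0.6,1.2,1.5,0,0,0,1],
    [0,0,1.5,0,0,0,1],
    [0,0,0,0,0,0,1],
    [0,0,0,0,0,0,1],
    [0,0,0,0,0,0,1],
  ],
)

```text
time: 9.1
tool_pos: [0.6115, 0.1459, 0.1022]
orientation: [-2.207, 2.236, -0.0]
contact_force: [-3.7, -0.8, 3.5]
gripper_width: 0.0557
finger_force: 63.2
```

>>> step_arm(
  rows=[
    [0,0,0,0,0,0,0],
    [0,0,0,0,0,0,0],
    [0,0,0,0,0,0,0],
    [0,0,0,0,0,0,0],
    [0,0,0,0,0,0,0],
    [0,0,-10,0,0,0,0],
    [0,0,-25,0,0,0,0],
    [0,0,-30,0,0,0,0],
    [0,0,-30,0,0,0,0],
    [0,0,0,0,0,0,0],
    [0,0,0,0,0,0,0],
    [0,0,0,0,0,0,0],
  ],
)

```text
time: 10.1
tool_pos: [0.6112, 0.1459, 0.1966]
orientation: [-2.206, 2.236, 0.0]
contact_force: [-0.5, -0.3, -0.4]
gripper_width: 0.0854
finger_force: 0.0
```

Run:
```python
from h import *
go([.4362,.0127,.13],np.radians(-16.2))
```

```text
turn [-0.0001  0.0006  0.269 ] then shift mm [176.7439 130.9249  66.6343] | shift now-axes [135.6253 173.2046  66.5269] q6 -0.5047082644157351
```

>>> step_arm(
  rows=[
    [0,0,0,0,0,0.09,0],
    [0,0,0,0,0,0.09,0],
    [0,0,0,0,0,0.089,0],
    [29.5,21.8,0,0,0,0,0],
    [29.5,21.8,0,0,0,0,0],
    [29.5,21.8,0,0,0,0,0],
    [29.5,21.8,0,0,0,0,0],
    [29.5,21.8,16,0,0,0,0],
    [29.2,21.9,25,0,0,0,0],
    [0,0,25,0,0,0,0],
    [0,0,0,0,0,0,0],
    [0,0,0,0,0,0,0],
  ],
)

```text
time: 11.1
tool_pos: [0.4378, 0.0135, 0.1311]
orientation: [1.885, -2.509, -0.0]
contact_force: [-0.2, 0.3, 0.8]
gripper_width: 0.0855
finger_force: 0.0
```

Run:
```python
from h import *
go([.4362,.0127,.03],np.radians(-16.2))
```

```text
turn [ 0.002  -0.0024  0.0006] then shift mm [  1.2414   1.3425 101.1274] | shift now-axes [  0.9953   1.1389 101.1326] q6 -0.6874582970091487
```

>>> step_arm(
  rows=[
    [0.5,0,25,0,0,0,0],
    [0,0,25,0,0,0,0],
    [0,0,25,0,0,0,0],
    [0,0,20,0,0,0,0],
    [0,0,5,0,0,0,0],
    [0,0,0,0,0,0,1],
    [0,0,0,0,0,0,1],
    [0,0,0,0,0,0,1],
    [0,0,0,0,0,0,1],
    [0,0,0,0,0,0,1],
    [0,0,0,0,0,0,1],
    [0,0,0,0,0,0,1],
  ],
)

```text
time: 12.1
tool_pos: [0.4392, 0.0141, 0.0331]
orientation: [-1.885, 2.509, -0.001]
contact_force: [-1.4, 2.7, 6.6]
gripper_width: 0.0555
finger_force: 65.2
```

>>> step_arm(
  rows=[
    [0,0,-5,0,0,0,1],
    [0,0,-15,0,0,0,1],
    [0,0,-30,0,0,0,1],
    [0,0,-30,0,0,0,1],
    [0,0,-30,0,0,0,1],
    [0,0,-30,0,0,0,1],
    [0,0,-30,0,0,0,1],
    [0,0,0,0,0,0,1],
    [0,0,0,0,0,0,1],
  ],
)

```text
time: 12.85
tool_pos: [0.4383, 0.0136, 0.2031]
orientation: [-1.884, 2.509, -0.0]
contact_force: [-0.4, -0.6, -5.2]
gripper_width: 0.0559
finger_force: 45.3
```

Run:
```python
from h import *
go(rk(0,.077,.20),TH)
```

```text
turn [-0.003   0.0026 -0.271 ] then shift mm [ -93.4234 -171.7638    3.0618] | shift now-axes [-135.9897 -140.4717    3.822 ] q6 -0.6863577043517425
```

>>> step_arm(
  rows=[
    [0,0,0,0,0,0,1],
    [0,0,0,0,0,0,1],
    [0,0,0,0,0,0,1],
    [0,0,0,0,0,0,1],
    [0,0,0,0,0,0,1],
    [0,0,0,0,0,0,1],
  ],
)

```text
time: 13.35
tool_pos: [0.4379, 0.0134, 0.2012]
orientation: [1.886, -2.511, -0.001]
contact_force: [-0.5, 0.3, -3.0]
gripper_width: 0.0557
finger_force: 67.4
```

Run:
```python
from h import *
c=vision.calibration("wrist"); f=vision.grab_frame("wrist")
crop(f,0,0,512,384,1.2,"pics/w4.png")
```

```text
(no output)
```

View pics/w4.png

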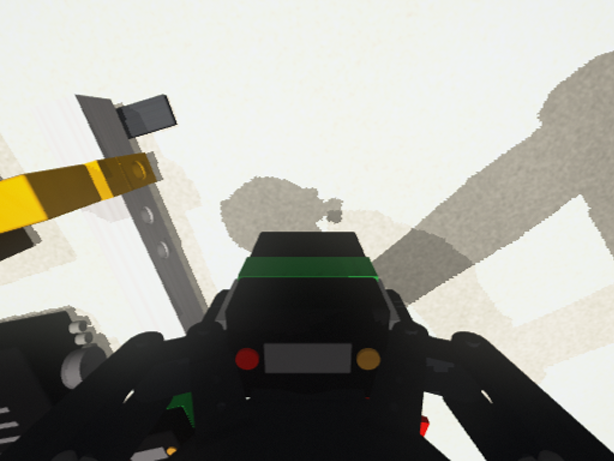

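The pack is still held straight (LEDs at y≈359), possibly slipped 2–4 mm. I'll place it gently by force.

>>> step_arm(
  rows=[
    [0,0,0,0,0,-0.09,1],
    [0,0,0,0,0,-0.09,1],
    [0,0,0,0,0,-0.091,1],
    [-15.6,-28.6,0,0,0,0,1],
    [-15.6,-28.6,0,0,0,0,1],
    [-15.6,-28.6,0,0,0,0,1],
    [-15.6,-28.6,0,0,0,0,1],
    [-15.6,-28.6,0,0,0,0,1],
    [-15.4,-28.6,0,0,0,0,1],
    [0,0,0,0,0,0,1],
    [0,0,0,0,0,0,1],
    [0,0,0,0,0,0,1],
  ],
)

```text
time: 14.4
tool_pos: [0.6101, 0.1047, 0.2007]
orientation: [2.207, -2.233, -0.002]
contact_force: [-0.2, -0.3, -3.3]
gripper_width: 0.0552
finger_force: 67.5
```

Run:
```python
from h import *
vision.grab_frame("wrist")
go(rk(0,.077,.107),TH)
```

```text
turn [ 0.0017 -0.0006  0.0003] then shift mm [-0.5731 -1.2411 94.2349] | shift now-axes [-0.6295 -1.3992 94.2323] q6 -0.4423847235223214
```

>>> step_arm(
  rows=[
    [-0.5,-0.6,0,0,0,0,1],
    [0,0,20,0,0,0,1],
    [0,0,25,0,0,0,1],
    [0,0,25,0,0,0,1],
    [0,0,15,0,0,0,1],
    [0,0,5,0,0,0,1],
    [0,0,0,0,0,0,1],
    [0,0,0,0,0,0,1],
    [0,0,0,0,0,0,1],
    [0,0,0,0,0,0,1],
  ],
)

```text
time: 15.28
tool_pos: [0.6123, 0.1057, 0.1136]
orientation: [-2.207, 2.232, -0.002]
contact_force: [0.1, -0.6, -3.4]
gripper_width: 0.0556
finger_force: 67.6
```

Run:
```python
from h import *
go(rk(0,.077,.102),TH)
```

```text
turn [-0.0031  0.0012  0.0007] then shift mm [ 0.7272  1.1513 11.5861] | shift now-axes [ 0.7399  1.1881 11.5816] q6 -0.4426993861851956
```

>>> step_arm(
  rows=[
    [0.5,0.8,3,0,0,0,1],
    [0,0,2,0,0,0,1],
    [0,0,0,0,0,0,1],
    [0,0,0,0,0,0,1],
  ],
)

```text
time: 15.62
tool_pos: [0.6104, 0.1048, 0.1066]
orientation: [2.208, -2.234, -0.0]
contact_force: [0.2, -0.7, -3.4]
gripper_width: 0.055
finger_force: 67.6
```

>>> step_arm(
  rows=[
    [0,0,1.5,0,0,0,1],
    [0,0,0,0,0,0,1],
    [0,0,0,0,0,0,1],
  ],
)

```text
time: 15.87
tool_pos: [0.6105, 0.1049, 0.1051]
orientation: [2.209, -2.234, -0.0]
contact_force: [-0.5, -0.6, -3.9]
gripper_width: 0.0553
finger_force: 67.6
```

>>> step_arm(
  rows=[
    [0,0,1.5,0,0,0,1],
    [0,0,0,0,0,0,1],
    [0,0,0,0,0,0,1],
  ],
)

```text
time: 16.12
tool_pos: [0.6105, 0.1049, 0.1036]
orientation: [2.208, -2.234, -0.0]
contact_force: [-0.1, 0.1, -3.8]
gripper_width: 0.0557
finger_force: 67.6
```

>>> step_arm(
  rows=[
    [0,0,1,0,0,0,1],
    [0,0,0,0,0,0,1],
    [0,0,0,0,0,0,1],
  ],
)

```text
time: 16.37
tool_pos: [0.6108, 0.1049, 0.1032]
orientation: [-2.208, 2.234, -0.001]
contact_force: [-1.3, 0.0, -1.6]
gripper_width: 0.0555
finger_force: 67.8
```

>>> step_arm(
  rows=[
    [0,0,0.8,0,0,0,1],
    [0,0,0,0,0,0,1],
    [0,0,0,0,0,0,1],
  ],
)

```text
time: 16.62
tool_pos: [0.6107, 0.1049, 0.1032]
orientation: [-2.209, 2.233, -0.001]
contact_force: [-2.9, -0.0, 5.2]
gripper_width: 0.0554
finger_force: 68.4
```

>>> step_arm(
  rows=[
    [0,0,0,0,0,0,0],
    [0,0,0,0,0,0,0],
    [0,0,0,0,0,0,0],
    [0,0,0,0,0,0,0],
    [0,0,0,0,0,0,0],
    [0,0,-10,0,0,0,0],
    [0,0,-25,0,0,0,0],
    [0,0,-30,0,0,0,0],
    [0,0,-30,0,0,0,0],
    [0,0,0,0,0,0,0],
    [0,0,0,0,0,0,0],
    [0,0,0,0,0,0,0],
  ],
)

```text
time: 17.62
tool_pos: [0.6103, 0.1049, 0.1973]
orientation: [-2.208, 2.234, 0.0]
contact_force: [-0.2, -0.1, -1.4]
gripper_width: 0.0854
finger_force: 0.0
```

Run:
```python
from h import *
go([.4547,.1006,.13],np.radians(1.3))
```

```text
turn [-0.0002  0.0006 -0.0344] then shift mm [  0.7842 155.6422  67.2729] | shift now-axes [  6.176  155.5341  67.2441] q6 -0.4425452861448622
```

>>> step_arm(
  rows=[
    [0,0,0,0,0,-0.034,0],
    [0,31,0,0,0,0,0],
    [0,31,0,0,0,0,0],
    [0,31,0,0,0,0,0],
    [0.8,31,0,0,0,0,0],
    [0,31.5,17,0,0,0,0],
    [0,0,25,0,0,0,0],
    [0,0,25,0,0,0,0],
    [0,0,0,0,0,0,0],
    [0,0,0,0,0,0,0],
    [0,0,0,0,0,0,0],
  ],
)

```text
time: 18.53
tool_pos: [0.4559, 0.1008, 0.1305]
orientation: [-2.247, 2.196, -0.001]
contact_force: [-0.5, 0.1, -0.3]
gripper_width: 0.0851
finger_force: 0.0
```

Run:
```python
from h import *
go([.4547,.1006,.03],np.radians(1.3))
```

```text
turn [-0.0006 -0.0003  0.0002] then shift mm [  0.1719   1.237  100.543 ] | shift now-axes [  0.137    1.3004 100.5422] q6 -0.5449367530191994
```

>>> step_arm(
  rows=[
    [0,1,25,0,0,0,0],
    [0,0,25,0,0,0,0],
    [0,0,25,0,0,0,0],
    [0,0,20,0,0,0,0],
    [0,0,5,0,0,0,0],
    [0,0,0,0,0,0,1],
    [0,0,0,0,0,0,1],
    [0,0,0,0,0,0,1],
    [0,0,0,0,0,0,1],
    [0,0,0,0,0,0,1],
    [0,0,0,0,0,0,1],
    [0,0,0,0,0,0,1],
  ],
)

```text
time: 19.53
tool_pos: [0.4553, 0.1013, 0.0316]
orientation: [-2.245, 2.193, -0.002]
contact_force: [-1.6, -0.7, 6.6]
gripper_width: 0.056
finger_force: 58.5
```

>>> step_arm(
  rows=[
    [0,0,-5,0,0,0,1],
    [0,0,-15,0,0,0,1],
    [0,0,-30,0,0,0,1],
    [0,0,-30,0,0,0,1],
    [0,0,-30,0,0,0,1],
    [0,0,-30,0,0,0,1],
    [0,0,-30,0,0,0,1],
    [0,0,0,0,0,0,1],
    [0,0,0,0,0,0,1],
    [0,0,0,0,0,0,1],
  ],
)

```text
time: 20.37
tool_pos: [0.4526, 0.1001, 0.1988]
orientation: [2.244, -2.196, -0.003]
contact_force: [-0.3, -0.7, -3.8]
gripper_width: 0.0553
finger_force: 58.2
```

Run:
```python
from h import *
go(rk(0,.036,.20),TH)
```

```text
turn [ 0.003  -0.0003  0.0336] then shift mm [  34.1602 -158.4643   -1.2388] | shift now-axes [  39.4696 -157.2217   -1.6977] q6 -0.5461537670237665
```

>>> step_arm(
  rows=[
    [0,0,0,0,0,0.034,1],
    [5.7,-26.4,0,0,0,0,1],
    [5.7,-26.4,0,0,0,0,1],
    [5.7,-26.4,0,0,0,0,1],
    [5.7,-26.4,0,0,0,0,1],
    [5.7,-26.4,0,0,0,0,1],
    [5.7,-26.4,0,0,0,0,1],
    [0,0,0,0,0,0,1],
    [0,0,0,0,0,0,1],
    [0,0,0,0,0,0,1],
    [0,0,0,0,0,0,1],
  ],
)

```text
time: 21.28
tool_pos: [0.6107, 0.0645, 0.1986]
orientation: [2.207, -2.232, -0.003]
contact_force: [0.0, 0.6, -3.2]
gripper_width: 0.0554
finger_force: 58.8
```

>>> step_arm(
  rows=[
    [0,0,20,0,0,0,1],
    [0,0,25,0,0,0,1],
    [0,0,25,0,0,0,1],
    [0,0,15,0,0,0,1],
    [0,0,0,0,0,0,1],
    [0,0,0,0,0,0,1],
    [0,0,0,0,0,0,1],
    [0,0,0,0,0,0,1],
  ],
)

```text
time: 21.95
tool_pos: [0.6131, 0.065, 0.117]
orientation: [-2.207, 2.231, -0.003]
contact_force: [-0.8, 0.3, -3.2]
gripper_width: 0.0553
finger_force: 58.6
```

Run:
```python
from h import *
go(rk(0,.036,.102),TH)
```

```text
turn [-0.0036  0.0009  0.0012] then shift mm [ 1.0658  2.4825 15.0181] | shift now-axes [ 1.0768  2.5379 15.008 ] q6 -0.37924723008325883
```

>>> step_arm(
  rows=[
    [1,1.5,5,0,0,0,1],
    [0,0,5,0,0,0,1],
    [0,0,2,0,0,0,1],
    [0,0,0,0,0,0,1],
    [0,0,0,0,0,0,1],
    [0,0,0,0,0,0,1],
  ],
)

```text
time: 22.45
tool_pos: [0.6108, 0.0636, 0.103]
orientation: [-2.209, 2.234, -0.0]
contact_force: [-0.7, 0.0, -3.7]
gripper_width: 0.0553
finger_force: 58.6
```

>>> step_arm(
  rows=[
    [0,0,1,0,0,0,1],
    [0,0,0,0,0,0,1],
    [0,0,0,0,0,0,1],
  ],
)

```text
time: 22.7
tool_pos: [0.6106, 0.0636, 0.1019]
orientation: [2.209, -2.234, -0.0]
contact_force: [0.9, 0.7, -4.0]
gripper_width: 0.0554
finger_force: 58.6
```

>>> step_arm(
  rows=[
    [0,0,1,0,0,0,1],
    [0,0,0,0,0,0,1],
    [0,0,0,0,0,0,1],
  ],
)

```text
time: 22.95
tool_pos: [0.6108, 0.0636, 0.1017]
orientation: [-2.209, 2.234, -0.001]
contact_force: [-1.3, 0.5, 0.3]
gripper_width: 0.0554
finger_force: 59.3
```

>>> step_arm(
  rows=[
    [0,0,0.5,0,0,0,0],
    [0,0,0,0,0,0,0],
    [0,0,0,0,0,0,0],
    [0,0,0,0,0,0,0],
    [0,0,0,0,0,0,0],
    [0,0,-10,0,0,0,0],
    [0,0,-25,0,0,0,0],
    [0,0,-30,0,0,0,0],
    [0,0,-30,0,0,0,0],
    [0,0,0,0,0,0,0],
    [0,0,0,0,0,0,0],
    [0,0,0,0,0,0,0],
  ],
)

```text
time: 23.95
tool_pos: [0.6103, 0.0636, 0.1958]
orientation: [-2.208, 2.234, 0.0]
contact_force: [-0.8, -0.1, -0.2]
gripper_width: 0.0854
finger_force: 0.0
```

Run:
```python
from h import *
go([.4525,-.2938,.15],np.radians(-11.4))
```

```text
turn [-0.0002  0.0006  0.1872] then shift mm [381.5461  84.066   45.825 ] | shift now-axes [359.2568 153.6244  45.5905] q6 -0.3786200405990051
```

>>> step_arm(
  rows=[
    [0,0,0,0,0,0.094,0],
    [0,0,0,0,0,0.093,0],
    [38,8.4,0,0,0,0,0],
    [38,8.4,0,0,0,0,0],
    [38,8.4,0,0,0,0,0],
    [38,8.4,0,0,0,0,0],
    [38,8.4,0,0,0,0,0],
    [38,8.4,0,0,0,0,0],
    [38,8.4,0,0,0,0,0],
    [38,8.4,0,0,0,0,0],
    [38,8.4,0,0,0,0,0],
    [38,8.4,0,0,0,0,0],
  ],
)

```text
time: 24.95
tool_pos: [0.4515, -0.2936, 0.1944]
orientation: [1.99, -2.429, -0.003]
contact_force: [-0.2, -0.5, -0.7]
gripper_width: 0.0851
finger_force: 0.0
```

>>> step_arm(
  rows=[
    [0,0,20,0,0,0,0],
    [0,0,20,0,0,0,0],
    [0,0,0,0,0,0,0],
    [0,0,0,0,0,0,0],
    [0,0,0,0,0,0,0],
  ],
)

```text
time: 25.37
tool_pos: [0.4538, -0.2924, 0.1558]
orientation: [1.991, -2.429, 0.0]
contact_force: [0.6, -0.2, 1.0]
gripper_width: 0.0853
finger_force: 0.0
```

Run:
```python
from h import *
vision.grab_frame("wrist")
go([.4525,-.2938,.03],np.radians(-11.4))
```

```text
turn [-0.0012 -0.0006  0.0017] then shift mm [  1.8008   1.3318 126.3311] | shift now-axes [  1.7254   1.4912 126.3304] q6 0.07358506423985994
```

Run:
```python
from h import *
import pickle
c2,f2=pickle.load(open("w2.pkl","rb"))
a=p2w(c2,668.5/1.5625-.5,321.5/1.5625-.5,.004);b=p2w(c2,735/1.5625-.5,347/1.5625-.5,.01);print(a,b)
t=np.radians(-11.4);M=np.array([[np.cos(t),-np.sin(t)],[np.sin(t),np.cos(t)]])
print(M.T@(a[:2]-[.4525,-.2938]),M.T@(b[:2]-[.4525,-.2938]))
f=vision.grab_frame("wrist");crop(f,120,60,400,330,2,"pics/w5.png")
```

```text
[ 0.4397 -0.3697  0.004 ] [ 0.4164 -0.4329  0.01  ]
[ 0.0024 -0.077 ] [-0.0079 -0.1435]
```

View pics/w5.png

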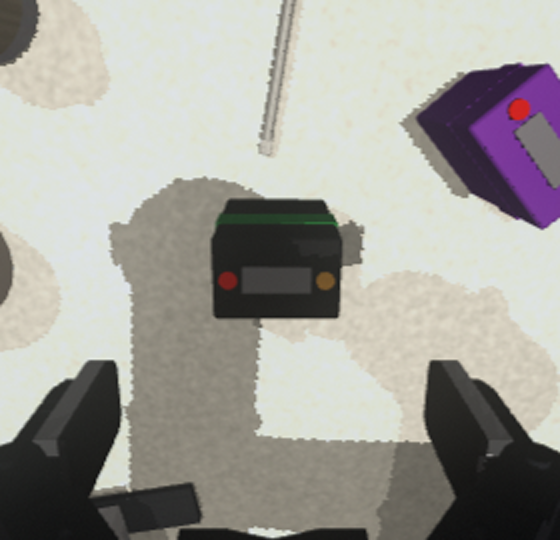

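The screwdriver tip (265,150) is clear of the pack (277,258), and the purple decoy is off to the right. Descend.

>>> step_arm(
  rows=[
    [1.5,1,25,0,0,0,0],
    [0,0,30,0,0,0,0],
    [0,0,30,0,0,0,0],
    [0,0,25,0,0,0,0],
    [0,0,14,0,0,0,0],
    [0,0,2,0,0,0,0],
    [0,0,0,0,0,0,1],
    [0,0,0,0,0,0,1],
    [0,0,0,0,0,0,1],
    [0,0,0,0,0,0,1],
    [0,0,0,0,0,0,1],
    [0,0,0,0,0,0,1],
  ],
)

```text
time: 26.47
tool_pos: [0.4529, -0.2939, 0.0313]
orientation: [-1.99, 2.429, -0.004]
contact_force: [-2.5, 1.6, 6.4]
gripper_width: 0.0555
finger_force: 53.1
```

>>> step_arm(
  rows=[
    [0,0,0,0,0,0,1],
    [0,0,-5,0,0,0,1],
    [0,0,-15,0,0,0,1],
    [0,0,-30,0,0,0,1],
    [0,0,-30,0,0,0,1],
    [0,0,-30,0,0,0,1],
    [0,0,-30,0,0,0,1],
    [0,0,-30,0,0,0,1],
    [0,0,0,0,0,0,1],
    [0,0,0,0,0,0,1],
  ],
)

```text
time: 27.3
tool_pos: [0.4525, -0.2936, 0.201]
orientation: [-1.988, 2.429, -0.004]
contact_force: [-1.1, 0.5, -5.0]
gripper_width: 0.0555
finger_force: 53.7
```

Run:
```python
from h import *
go(rk(0,-.005,.20),TH)
```

```text
turn [-0.0041  0.0001 -0.1871] then shift mm [-318.4331 -153.8255    0.989 ] | shift now-axes [-341.4871  -91.9078    1.545 ] q6 0.07659172918902231
```

>>> step_arm(
  rows=[
    [0,0,0,0,0,-0.094,1],
    [0,0,0,0,0,-0.093,1],
    [-31.8,-15.4,0,0,0,0,1],
    [-31.8,-15.4,0,0,0,0,1],
    [-31.8,-15.4,0,0,0,0,1],
    [-31.8,-15.4,0,0,0,0,1],
    [-31.8,-15.4,0,0,0,0,1],
    [-31.8,-15.4,0,0,0,0,1],
    [-31.8,-15.4,0,0,0,0,1],
    [-31.8,-15.4,0,0,0,0,1],
    [-31.8,-15.4,0,0,0,0,1],
    [-31.8,-15.4,0,0,0,0,1],
  ],
)

```text
time: 28.3
tool_pos: [0.6085, 0.0241, 0.1965]
orientation: [2.205, -2.232, -0.006]
contact_force: [1.0, -0.3, -4.0]
gripper_width: 0.0558
finger_force: 53.4
```

>>> step_arm(
  rows=[
    [0,0,0,0,0,0,1],
    [0,0,0,0,0,0,1],
    [0,0,0,0,0,0,1],
    [0,0,20,0,0,0,1],
    [0,0,10,0,0,0,1],
    [0,0,0,0,0,0,1],
    [0,0,0,0,0,0,1],
    [0,0,0,0,0,0,1],
  ],
)

```text
time: 28.97
tool_pos: [0.6099, 0.0218, 0.17]
orientation: [-2.208, 2.235, -0.001]
contact_force: [-0.8, -0.7, -3.2]
gripper_width: 0.0554
finger_force: 53.8
```

Run:
```python
from h import *
go(rk(0,-.005,.102),TH)
```

```text
turn [-0.0007 -0.0003 -0.0002] then shift mm [-1.1711 -0.2141 68.0117] | shift now-axes [-1.1892 -0.1642 68.0115] q6 -0.3134016246792113
```

>>> step_arm(
  rows=[
    [0,0,20,0,0,0,1],
    [0,0,25,0,0,0,1],
    [0,0,12,0,0,0,1],
    [0,0,5,0,0,0,1],
    [0,0,0,0,0,0,1],
    [0,0,0,0,0,0,1],
    [0,0,0,0,0,0,1],
    [0,0,0,0,0,0,1],
  ],
)

```text
time: 29.63
tool_pos: [0.6107, 0.0227, 0.1091]
orientation: [-2.207, 2.232, -0.003]
contact_force: [-0.6, 0.2, -3.6]
gripper_width: 0.0559
finger_force: 53.8
```

Run:
```python
from h import *
go(rk(0,-.005,.102),TH)
```

```text
turn [-0.003   0.0006  0.0007] then shift mm [-0.277   0.5664  7.0875] | shift now-axes [-0.2729  0.5878  7.0859] q6 -0.3134348826514206
```

>>> step_arm(
  rows=[
    [0,0,4,0,0,0,1],
    [0,0,1.5,0,0,0,1],
    [0,0,0,0,0,0,1],
    [0,0,0,0,0,0,1],
    [0,0,0,0,0,0,1],
  ],
)

```text
time: 30.05
tool_pos: [0.6098, 0.0226, 0.102]
orientation: [2.209, -2.234, 0.0]
contact_force: [0.1, 0.4, -3.9]
gripper_width: 0.0555
finger_force: 53.8
```

>>> step_arm(
  rows=[
    [0,0,1,0,0,0,1],
    [0,0,0,0,0,0,1],
    [0,0,0,0,0,0,1],
  ],
)

```text
time: 30.3
tool_pos: [0.6099, 0.0226, 0.1014]
orientation: [-2.209, 2.234, -0.001]
contact_force: [-1.0, -0.4, -1.5]
gripper_width: 0.0551
finger_force: 54.2
```

>>> step_arm(
  rows=[
    [0,0,1,0,0,0,1],
    [0,0,0,0,0,0,1],
    [0,0,0,0,0,0,1],
  ],
)

```text
time: 30.55
tool_pos: [0.61, 0.0226, 0.1014]
orientation: [-2.209, 2.233, -0.001]
contact_force: [-3.9, -0.2, 5.9]
gripper_width: 0.0556
finger_force: 54.7
```

>>> step_arm(
  rows=[
    [0,0,0,0,0,0,0],
    [0,0,0,0,0,0,0],
    [0,0,0,0,0,0,0],
    [0,0,0,0,0,0,0],
    [0,0,0,0,0,0,0],
    [0,0,-10,0,0,0,0],
    [0,0,-25,0,0,0,0],
    [0,0,-30,0,0,0,0],
    [0,0,-30,0,0,0,0],
    [0,0,0,0,0,0,0],
    [0,0,0,0,0,0,0],
    [0,0,0,0,0,0,0],
  ],
)

```text
time: 31.55
tool_pos: [0.6094, 0.0226, 0.1953]
orientation: [-2.208, 2.234, 0.0]
contact_force: [0.3, 0.1, -1.0]
gripper_width: 0.0854
finger_force: 0.0
```

Run:
```python
from h import *
go(rk(0,-.098,.20),TH)
c=vision.calibration("wrist"); f=vision.grab_frame("wrist")
crop(f,0,0,512,384,1.5625,"pics/w6.png")
import pickle; pickle.dump((c,f),open("w6.pkl","wb"))
```

```text
turn [-0.0002  0.0005  0.0002] then shift mm [92.5552 -0.7357 -4.7381] | shift now-axes [92.553  -0.7149 -4.7848] q6 -0.3134874762123274
```

View pics/w6.png

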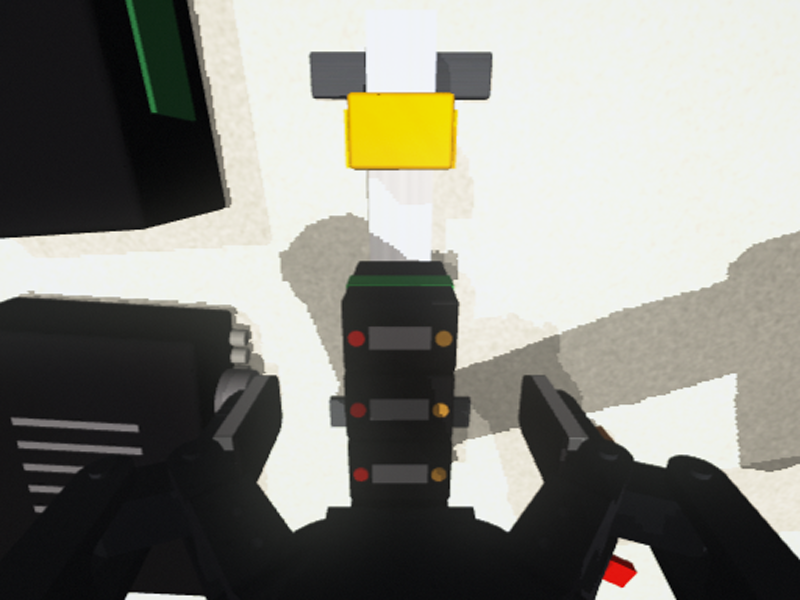

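The row stands straight and centred, with LED pairs centred at x≈400 and the beam centre at 400. The stop top centre is at (401,131).

>>> step_arm(
  rows=[
    [23,-0.7,0,0,0,0,0],
    [23,0,0,0,0,0,0],
    [23,0,0,0,0,0,0],
    [23,0,0,0,0,0,0],
    [0,0,20,0,0,0,0],
    [0,0,20,0,0,0,0],
    [0,0,0,0,0,0,0],
    [0,0,0,0,0,0,0],
    [0,0,0,0,0,0,0],
    [0,0,0,0,0,0,0],
  ],
)

```text
time: 32.43
tool_pos: [0.6101, -0.0692, 0.1561]
orientation: [-2.209, 2.232, -0.002]
contact_force: [0.4, 0.2, 0.1]
gripper_width: 0.0853
finger_force: 0.0
```

Run:
```python
from h import *
import pickle
c,f=pickle.load(open("w6.pkl","rb"))
q=np.mean([p2w(c,(X+.5)/1.5625-.5,(Y+.5)/1.5625-.5,.154) for X,Y in((347,93),(453,93),(453,168),(349,168))],0);print(q)
g=[w2p(c,rk(0,y,.07))*1.5625 for y in(-.166,-.03)];print(g)
go([q[0],q[1],.115],TH)
```

```text
[ 0.6091 -0.0691  0.154 ]
[array([400.2041,   8.3247]), array([399.9541, 250.5467])]
turn [-0.0019 -0.0002  0.0013] then shift mm [-0.1225  1.0627 41.0872] | shift now-axes [-0.1332  1.1406 41.085 ] q6 -0.1616073138832004
```

>>> step_arm(
  rows=[
    [0,1,15,0,0,0,0],
    [0,0,20,0,0,0,0],
    [0,0,6,0,0,0,0],
    [0,0,0,0,0,0,0],
    [0,0,0,0,0,0,1],
    [0,0,0,0,0,0,1],
    [0,0,0,0,0,0,1],
    [0,0,0,0,0,0,1],
    [0,0,0,0,0,0,1],
    [0,0,0,0,0,0,1],
    [0,0,0,0,0,0,1],
    [0,0,0,0,0,0,1],
  ],
)

```text
time: 33.43
tool_pos: [0.6083, -0.0695, 0.1154]
orientation: [-2.208, 2.234, -0.001]
contact_force: [-1.7, 1.0, 5.9]
gripper_width: 0.0433
finger_force: 66.5
```

>>> step_arm(
  rows=[
    [-12,0,0,0,0,0,1],
    [-12,0,0,0,0,0,1],
    [-12,0,0,0,0,0,1],
    [-12,0,0,0,0,0,1],
    [-7,0,0,0,0,0,1],
    [0,0,0,0,0,0,1],
    [0,0,0,0,0,0,1],
  ],
)

```text
time: 34.02
tool_pos: [0.6092, -0.0134, 0.1154]
orientation: [-2.208, 2.233, -0.0]
contact_force: [-2.1, 3.8, 6.1]
gripper_width: 0.0433
finger_force: 66.6
```

>>> step_arm(
  rows=[
    [-3,0,0,0,0,0,1],
    [-3,0,0,0,0,0,1],
    [-3,0,0,0,0,0,1],
    [0,0,0,0,0,0,1],
    [0,0,0,0,0,0,1],
  ],
)

```text
time: 34.43
tool_pos: [0.6093, -0.0068, 0.1154]
orientation: [2.208, -2.234, 0.003]
contact_force: [-0.7, -5.2, 5.9]
gripper_width: 0.0435
finger_force: 66.4
```

>>> step_arm(
  rows=[
    [-1.5,0,0,0,0,0,1],
    [-1.5,0,0,0,0,0,1],
    [0,0,0,0,0,0,1],
    [0,0,0,0,0,0,1],
  ],
)

```text
time: 34.77
tool_pos: [0.6093, -0.005, 0.1154]
orientation: [2.207, -2.233, 0.004]
contact_force: [-1.1, -9.4, 4.4]
gripper_width: 0.0436
finger_force: 66.3
```

>>> step_arm(
  rows=[
    [-1,0,0,0,0,0,1],
    [0,0,0,0,0,0,1],
    [0,0,0,0,0,0,1],
  ],
)

```text
time: 35.02
tool_pos: [0.6093, -0.0042, 0.1154]
orientation: [2.207, -2.233, 0.004]
contact_force: [-0.2, -9.5, 4.6]
gripper_width: 0.0435
finger_force: 66.3
```

>>> step_arm(
  rows=[
    [-1.5,0,0,0,0,0,1],
    [-1.5,0,0,0,0,0,1],
    [0,0,0,0,0,0,1],
    [0,0,0,0,0,0,1],
  ],
)

```text
time: 35.35
tool_pos: [0.6093, -0.0013, 0.1154]
orientation: [2.207, -2.233, 0.004]
contact_force: [-0.2, -10.7, 5.8]
gripper_width: 0.0434
finger_force: 66.3
```

>>> step_arm(
  rows=[
    [-1,0,0,0,0,0,1],
    [0,0,0,0,0,0,1],
    [0,0,0,0,0,0,1],
  ],
)

```text
time: 35.6
tool_pos: [0.6093, -0.0008, 0.1153]
orientation: [2.206, -2.233, 0.005]
contact_force: [-0.3, -12.1, 4.6]
gripper_width: 0.0433
finger_force: 66.3
```

>>> step_arm(
  rows=[
    [-1,0,0,0,0,0,1],
    [0,0,0,0,0,0,1],
    [0,0,0,0,0,0,1],
  ],
)

```text
time: 35.85
tool_pos: [0.6093, 0.0, 0.1154]
orientation: [2.206, -2.233, 0.005]
contact_force: [-0.9, -12.9, 3.9]
gripper_width: 0.0434
finger_force: 66.3
```

>>> step_arm(
  rows=[
    [-1,0,0,0,0,0,1],
    [0,0,0,0,0,0,1],
    [0,0,0,0,0,0,1],
  ],
)

```text
time: 36.1
tool_pos: [0.6094, 0.001, 0.1153]
orientation: [2.206, -2.233, 0.005]
contact_force: [-0.2, -13.5, 3.7]
gripper_width: 0.0433
finger_force: 66.3
```

>>> step_arm(
  rows=[
    [-1,0,0,0,0,0,1],
    [0,0,0,0,0,0,1],
    [0,0,0,0,0,0,1],
  ],
)

```text
time: 36.35
tool_pos: [0.6093, 0.001, 0.1153]
orientation: [2.205, -2.232, 0.006]
contact_force: [0.0, -16.9, 4.7]
gripper_width: 0.0433
finger_force: 66.2
```

Run:
```python
from h import *
c=vision.calibration("wrist"); f=vision.grab_frame("wrist");t=vision.grab_frame("scene")
g=cv2.resize(t[200:260,195:300],None,fx=5,fy=5,interpolation=cv2.INTER_CUBIC)
cv2.imwrite("pics/s7.png",g[:,:,::-1])
```

```text
(no output)
```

View pics/s7.png

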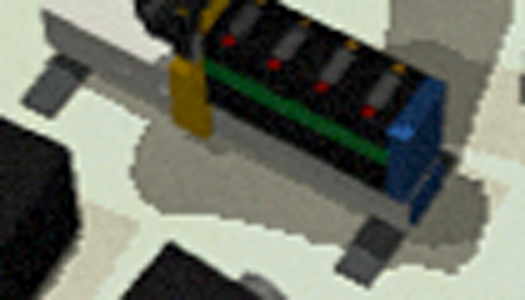

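The row is tight: it stalled at y = 0.001, where predicted, and four adjacent packs sit against the blue stop. Next, back off 28 mm.

>>> step_arm(
  rows=[
    [5,0,0,0,0,0,1],
    [8,0,0,0,0,0,1],
    [8,0,0,0,0,0,1],
    [7,0,0,0,0,0,1],
    [1,0,0,0,0,0,1],
    [0,0,0,0,0,0,1],
    [0,0,0,0,0,0,1],
    [0,0,0,0,0,0,1],
  ],
)

```text
time: 37.12
tool_pos: [0.609, -0.0237, 0.1154]
orientation: [-2.208, 2.234, -0.001]
contact_force: [-2.7, -0.2, 5.8]
gripper_width: 0.0433
finger_force: 66.6
```

>>> step_arm(
  rows=[
    [0,0,0,0,0,0,1],
    [0,0,0,0,0,0,1],
  ],
)

```text
time: 37.28
tool_pos: [0.609, -0.0237, 0.1154]
orientation: [-2.208, 2.234, -0.001]
contact_force: [-2.4, -1.8, 5.9]
gripper_width: 0.0434
finger_force: 66.6
```

>>> step_arm(
  rows=[
    [2,0,0,0,0,0,1],
    [2,0,0,0,0,0,1],
    [0,0,0,0,0,0,1],
    [0,0,0,0,0,0,1],
    [0,0,0,0,0,0,1],
  ],
)

```text
time: 37.7
tool_pos: [0.609, -0.0271, 0.1154]
orientation: [-2.208, 2.234, -0.001]
contact_force: [-2.6, 1.1, 6.0]
gripper_width: 0.0437
finger_force: 66.6
```

>>> step_arm(
  rows=[
    [0,0,0,0,0,0,0],
    [0,0,0,0,0,0,0],
    [0,0,0,0,0,0,0],
    [0,0,0,0,0,0,0],
    [0,0,0,0,0,0,0],
    [0,0,-10,0,0,0,0],
    [0,0,-25,0,0,0,0],
    [0,0,-30,0,0,0,0],
    [0,0,-30,0,0,0,0],
    [0,0,0,0,0,0,0],
    [0,0,0,0,0,0,0],
    [0,0,0,0,0,0,0],
  ],
)

```text
time: 38.7
tool_pos: [0.6085, -0.0274, 0.2092]
orientation: [-2.208, 2.234, 0.0]
contact_force: [-0.3, -0.5, -0.8]
gripper_width: 0.0857
finger_force: 0.0
```

Run:
```python
from h import *
go([.46,.35,.17],np.pi/2)
print(vision.grab_frame("scene").shape)
```

```text
turn [0.0002 0.0006 1.5591] then shift mm [148.5336 377.4157  39.2478] | shift now-axes [-375.6308  152.9525   39.3989] q6 -0.23171222513020492
(384, 512, 3)
```

>>> step_arm(
  rows=[
    [0,0,0,0,0,0.12,0],
    [0,0,0,0,0,0.12,0],
    [0,0,0,0,0,0.12,0],
    [0,0,0,0,0,0.12,0],
    [0,0,0,0,0,0.12,0],
    [0,0,0,0,0,0.12,0],
    [0,0,0,0,0,0.12,0],
    [0,0,0,0,0,0.12,0],
    [0,0,0,0,0,0.12,0],
    [0,0,0,0,0,0.12,0],
    [0,0,0,0,0,0.12,0],
    [0,0,0,0,0,0.12,0],
  ],
)

```text
time: 39.75
tool_pos: [0.6081, -0.0276, 0.2074]
orientation: [0.178, -3.133, 0.001]
contact_force: [-0.4, 0.6, -0.1]
gripper_width: 0.0853
finger_force: 0.0
```

>>> step_arm(
  rows=[
    [0,0,0,0,0,0.12,0],
    [15,38,0,0,0,0,0],
    [15,38,0,0,0,0,0],
    [15,38,0,0,0,0,0],
    [15,38,0,0,0,0,0],
    [15,38,0,0,0,0,0],
    [15,38,0,0,0,0,0],
    [15,38,0,0,0,0,0],
    [15,38,0,0,0,0,0],
    [15,38,10,0,0,0,0],
    [14,36,10,0,0,0,0],
    [0,0,19,0,0,0,0],
  ],
)

```text
time: 40.75
tool_pos: [0.459, 0.3563, 0.1702]
orientation: [-0.01, 3.139, 0.005]
contact_force: [0.2, 0.1, 0.5]
gripper_width: 0.0856
finger_force: 0.0
```

>>> step_arm(
  rows=[
    [0,0,0,0,0,0,0],
    [0,0,0,0,0,0,0],
    [0,0,0,0,0,0,0],
  ],
)

```text
time: 41.0
tool_pos: [0.4607, 0.3495, 0.1702]
orientation: [-0.002, -3.142, 0.002]
contact_force: [-0.0, -0.6, 2.5]
gripper_width: 0.0853
finger_force: 0.0
```

Run:
```python
from h import *
import pickle
c=vision.calibration("wrist"); f=vision.grab_frame("wrist"); pickle.dump((c,f),open("w8.pkl","wb"))
crop(f,0,0,512,384,1.5625,"pics/w8.png")
```

```text
(no output)
```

View pics/w8.png

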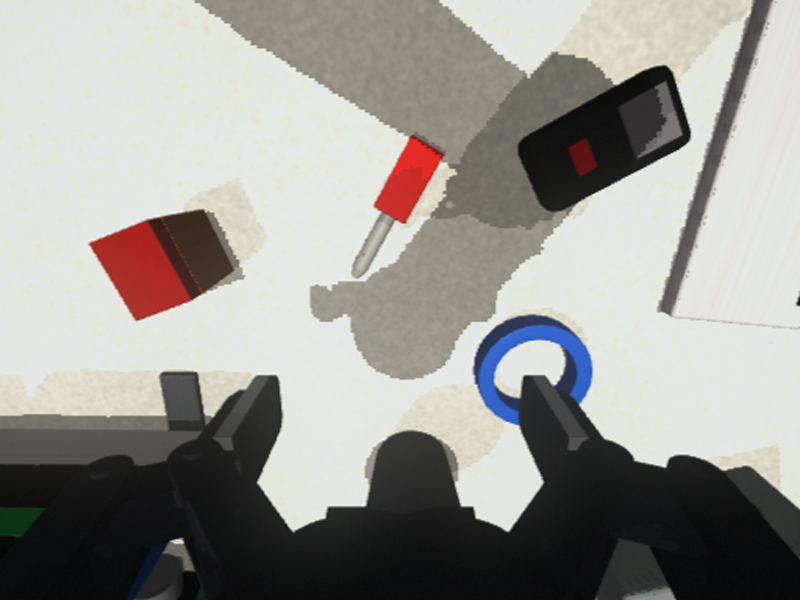

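Pin tab corners (415,136), (442,153), (403,222), (376,207); tip (358,273). Wedge at left (140,270) is upright.

Run:
```python
from h import *
import pickle
c,f=pickle.load(open("w8.pkl","rb"))
w=lambda X,Y,z:p2w(c,(X+.5)/1.5625-.5,(Y+.5)/1.5625-.5,z)[:2]
P=[w(*p,.012) for p in((413,137),(443,154),(404,222),(375,207))];tip=w(357,274,.006)
e=(P[0]+P[1])/2;s=(P[2]+P[3])/2
print(P,'end',e,'sh',s,'tip',tip,np.linalg.norm(e-s),np.linalg.norm(tip-s),np.linalg.norm(tip-e))
d=tip-e;a=np.arctan2(d[1],d[0]);u=d/np.linalg.norm(d);print('ang',np.degrees(a))
g=((tip-98*u/1000)+(s-44*u/1000)+(e+11*u/1000))/3;print('grip',g,tip-98*u/1000,s-44*u/1000,e+11*u/1000)
go([*g,.08],a+np.pi/2)
# wedge top
W=[w(*p,.084) for p in((90,243),(148,220),(192,300),(137,320))];print('wedge',W,np.mean(W,0),np.linalg.norm(W[0]-W[1]),np.linalg.norm(W[1]-W[2]))
```

```text
[array([0.365 , 0.3585]), array([0.3759, 0.3792]), array([0.4221, 0.3525]), array([0.4115, 0.3318])] end [0.3704 0.3688] sh [0.4168 0.3422] tip [0.4623 0.3168] 0.05350031141400275 0.0521106159866232 0.1056091066375789
ang -29.548076644482226
grip [0.3785 0.3641] [0.3771 0.3651] [0.3786 0.3639] [0.38   0.3634]
turn [0.0004 0.0007 0.5138] then shift mm [ 78.9184 -27.9874  90.7393] | shift now-axes [82.5501 14.4014 90.6812] q6 -2.50184253238428
wedge [array([0.4241, 0.1772]), array([0.4115, 0.2119]), array([0.4575, 0.2288]), array([0.47  , 0.1944])] [0.4408 0.203 ] 0.036903262383259305 0.04907327763781839
```

The pin has been knocked since the first look. A full turn would put q6 past its limit, so I'll grip 6° off-line and let the pads self-align.

Run:
```python
from h import *
go([.3785,.3641,.06],np.pi/2-.40)
```

```text
turn [0.0003 0.0007 0.3981] then shift mm [ 81.6491 -18.7369 110.7393] | shift now-axes [ 82.6086  14.3641 110.6812] q6 -2.50184253238428
```

>>> step_arm(
  rows=[
    [20.4,-4.7,0,0,0,0,0],
    [20.4,-4.7,0,0,0,0,0],
    [0,0,0,0,0,0.1,0],
    [0,0,0,0,0,0.1,0],
    [0,0,0,0,0,0.1,0],
    [0,0,0,0,0,0.098,0],
    [20.4,-4.7,25,0,0,0,0],
    [20.4,-4.6,25,0,0,0,0],
    [0,0,25,0,0,0,0],
    [0,0,20,0,0,0,0],
    [0,0,0,0,0,0,0],
    [0,0,0,0,0,0,0],
  ],
)

```text
time: 42.05
tool_pos: [0.379, 0.3476, 0.0755]
orientation: [0.624, 3.079, -0.001]
contact_force: [-0.5, -0.1, 0.8]
gripper_width: 0.085
finger_force: 0.0
```

Run:
```python
from h import *
import pickle
go([.3785,.3641,.003],np.pi/2-.40)
c=vision.calibration("wrist"); f=vision.grab_frame("wrist"); pickle.dump((c,f),open("w9.pkl","wb"))
crop(f,0,0,512,384,1.5,"pics/w9.png")
```

```text
turn [-0.0005  0.0004  0.0003] then shift mm [ 6.8343 14.9973 72.5309] | shift now-axes [ 6.8583 15.032  72.5215] q6 -3.0295604536792617
```

View pics/w9.png

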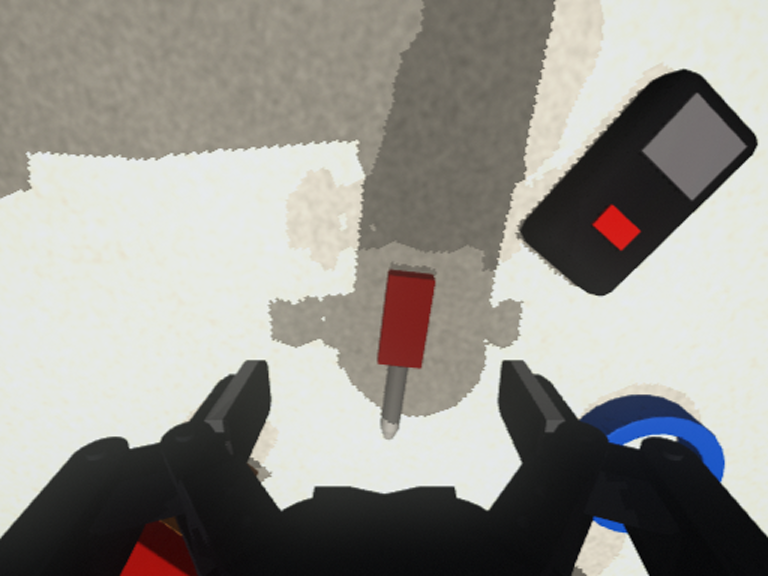

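Tab corners (389,277), (434,280), (421,367), (378,363); tip (388,437). The mic is nearby on the right, so I'll descend with the fingers half closed.

Run:
```python
from h import *
import pickle
c,f=pickle.load(open("w9.pkl","rb"))
w=lambda X,Y,z:p2w(c,(X+.5)/1.5-.5,(Y+.5)/1.5-.5,z)[:2]
P=[w(*p,.012) for p in((389,277),(435,280),(422,368),(377,363))];tip=w(388,438,.006)
e=(P[0]+P[1])/2;s=(P[2]+P[3])/2
d=tip-e;a=np.arctan2(d[1],d[0]);u=d/np.linalg.norm(d);print('ang',np.degrees(a),'end',e,'sh',s,'tip',tip)
g=((tip-98*u/1000)+(s-44*u/1000)+(e+11*u/1000))/3;print('grip',g,tip-98*u/1000,s-44*u/1000,e+11*u/1000)
go([*g,.003],np.pi/2-.40)
```

```text
ang -29.50753005485613 end [0.3703 0.3683] sh [0.4167 0.3421] tip [0.4652 0.3146]
grip [0.3794 0.3632] [0.38   0.3628] [0.3784 0.3638] [0.3799 0.3629]
turn [0.0021 0.0009 0.0005] then shift mm [ 5.7728 13.4839 73.4747] | shift now-axes [ 5.8288 13.3296 73.4984] q6 -3.0295987090080816
```

>>> step_arm(
  rows=[
    [6,7,0,0,0,0,0.4],
    [0,6.5,0,0,0,0,0.4],
    [0,0,20,0,0,0,0.4],
    [0,0,20,0,0,0,0.4],
    [0,0,15,0,0,0,0.4],
    [0,0,10,0,0,0,0.4],
    [0,0,0,0,0,0,0.4],
    [0,0,0,0,0,0,0.4],
    [0,0,0,0,0,0,0.4],
  ],
)

```text
time: 42.85
tool_pos: [0.3785, 0.3641, 0.0111]
orientation: [0.621, 3.079, 0.003]
contact_force: [0.6, 0.9, -0.1]
gripper_width: 0.0514
finger_force: 0.0
```

Run:
```python
from h import *
go([.3794,.3632,.003],np.pi/2-.40)
s=robot.state(); print(s['q'],s['tool_pos'],s['contact_force'],s['gripper_width'])
```

```text
turn [0.0023 0.0005 0.0018] then shift mm [-1.1355 -0.4573  8.111 ] | shift now-axes [-1.1307 -0.4781  8.1105] q6 -3.044656380931273
[ 1.0752  0.4885 -0.4931  0.0005 -0.5869 -3.0447] [0.3785 0.3641 0.0111] [ 0.5662  0.8791 -0.0938] 0.051443681542614604
```

>>> step_arm(
  rows=[
    [0,0,4,0,0,0,0.4],
    [0,0,3,0,0,0,0.4],
    [0,0,0,0,0,0,0.4],
    [0,0,0,0,0,0,1],
    [0,0,0,0,0,0,1],
    [0,0,0,0,0,0,1],
    [0,0,0,0,0,0,1],
    [0,0,0,0,0,0,1],
    [0,0,0,0,0,0,1],
    [0,0,0,0,0,0,1],
  ],
)

```text
time: 43.68
tool_pos: [0.3781, 0.3631, 0.0036]
orientation: [0.622, 3.079, 0.001]
contact_force: [-0.3, -1.4, 6.8]
gripper_width: 0.0241
finger_force: 57.5
```

>>> step_arm(
  rows=[
    [0,0,-5,0,0,0,1],
    [0,0,-15,0,0,0,1],
    [0,0,-25,0,0,0,1],
    [0,0,-25,0,0,0,1],
    [0,0,-25,0,0,0,1],
    [0,0,0,0,0,0,1],
    [0,0,0,0,0,0,1],
    [0,0,0,0,0,0,1],
  ],
)

```text
time: 44.35
tool_pos: [0.3774, 0.3623, 0.0974]
orientation: [-0.623, -3.078, 0.002]
contact_force: [-0.6, -0.4, -0.8]
gripper_width: 0.0246
finger_force: 57.8
```

Run:
```python
from h import *
import pickle
c=vision.calibration("wrist"); f=vision.grab_frame("wrist"); pickle.dump((c,f),open("w10.pkl","wb"))
crop(f,120,150,400,384,2.8,"pics/w10.png")
go(rk(-.17,-.055,.10),TH+np.pi/2)
```

```text
turn [-0.0022 -0.0012 -0.3872] then shift mm [ -66.9226 -386.2813   -3.0909] | shift now-axes [-207.833  -332.4166   -2.4568] q6 -3.044623527126648
```

View pics/w10.png

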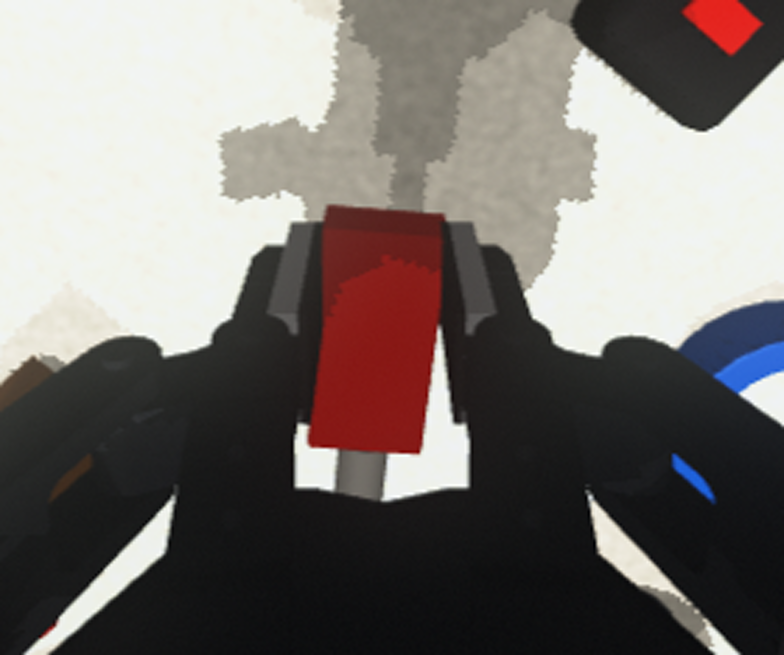

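The pin is held by the tab, lying about 5° off the pad line. I'll measure that angle for compensation.

Run:
```python
from h import *
import pickle
c,f=pickle.load(open("w10.pkl","rb")); s=robot.state()
w=lambda X,Y,z:p2w(c,120+(X+.5)/2.8-.5,150+(Y+.5)/2.8-.5,z)
Rt=R.from_rotvec(s['orientation'])
z=s['tool_pos'][2]+.0084
P=[Rt.inv().apply(w(X,Y,zz)-s['tool_pos'])*1000 for X,Y,zz in((326,230,z),(443,236,z),(420,455,z),(308,447,z),(384,209,z-.012))]
print(np.array(P)); b=(P[0]+P[1])/2;a=(P[2]+P[3])/2;d=a-b;print(b,a,np.degrees(np.arctan2(d[1],-d[0])),np.linalg.norm(d))
sh=[Rt.inv().apply(w(X,475,z-.006)-s['tool_pos'])*1000 for X in(337,386)];print(sh)
```

```text
[[ 10.4479 -10.2874  -8.3675]
 [  9.1374  13.2173  -8.4246]
 [-45.199    9.4907  -8.4573]
 [-43.0369 -15.4941  -8.396 ]
 [  9.4365   1.4072   3.6039]]
[ 9.7926  1.465  -8.396 ] [-44.118   -3.0017  -8.4267] -4.736295639458097 54.095343037744826
[array([-56.5601,  -9.6078,  -2.4204]), array([-56.5429,   1.9591,  -2.448 ])]
```

Run:
```python
from h import *
go(rk(-.165,-.0557,.14),1.6415)
```

```text
turn [-0.0022 -0.0013 -0.4699] then shift mm [ -39.7085 -391.6001  -43.0909] | shift now-axes [-212.6965 -331.2722  -42.4634] q6 -3.044623527126648
```

>>> step_arm(
  rows=[
    [0,0,-21,0,0,0,1],
    [0,0,-22,0,0,0,1],
    [0,0,0,0,0,-0.117,1],
    [0,0,0,0,0,-0.117,1],
    [0,0,0,0,0,-0.118,1],
    [0,0,0,0,0,-0.118,1],
    [-3.6,-35.6,0,0,0,0,1],
    [-3.6,-35.6,0,0,0,0,1],
    [-3.6,-35.6,0,0,0,0,1],
    [-3.6,-35.6,0,0,0,0,1],
    [-3.6,-35.6,0,0,0,0,1],
    [-3.6,-35.6,0,0,0,0,1],
  ],
)

```text
time: 45.4
tool_pos: [0.4138, 0.1493, 0.1397]
orientation: [0.113, -3.137, 0.003]
contact_force: [0.3, 0.5, 0.3]
gripper_width: 0.0246
finger_force: 58.3
```

>>> step_arm(
  rows=[
    [-3.6,-35.6,0,0,0,0,1],
    [-3.6,-35.6,0,0,0,0,1],
    [-3.6,-35.6,0,0,0,0,1],
    [-3.6,-35.6,0,0,0,0,1],
    [-3.6,-35.6,0,0,0,0,1],
    [0,0,0,0,0,0,1],
    [0,0,0,0,0,0,1],
    [0,0,0,0,0,0,1],
    [0,0,0,0,0,0,1],
  ],
)

```text
time: 46.15
tool_pos: [0.4449, -0.0242, 0.1404]
orientation: [0.114, -3.138, 0.0]
contact_force: [-0.3, 0.3, -0.7]
gripper_width: 0.0245
finger_force: 58.5
```

Run:
```python
from h import *
import pickle
go(rk(-.16,-.0557,.0426),1.6415); s=robot.state()
c=vision.calibration("wrist"); f=vision.grab_frame("wrist"); pickle.dump((c,f,s),open("w11.pkl","wb"))
h=cv2.cvtColor(f,cv2.COLOR_RGB2HSV)
y=cv2.inRange(h,(18,120,60),(35,255,255)); n,l,st,ce=cv2.connectedComponentsWithStats(y); print('yellow',[ (st[i].tolist(),ce[i].tolist()) for i in range(1,n) if st[i][4]>80])
r=cv2.inRange(h,(0,150,60),(6,255,255)); n,l,st,ce=cv2.connectedComponentsWithStats(r); print('red',[ (st[i].tolist(),ce[i].tolist()) for i in range(1,n) if st[i][4]>80])
g=cv2.cvtColor(f,cv2.COLOR_RGB2GRAY)
print('exp stop top corners',[w2p(c,rk(x,-.055+y,.154)).round(1).tolist() for x in(-.022,.022) for y in(-.015,.015)],'hole',w2p(c,rk(-.0305,-.055,.045)))
```

```text
turn [-0.0002 -0.0014  0.0016] then shift mm [-4.5002 -1.883  97.8272] | shift now-axes [-4.6384 -1.8735 97.821 ] q6 -1.8105943144190575
yellow [([230, 310, 10, 15, 131], [234.80152671755727, 317.0])]
red [([506, 198, 6, 54, 315], [508.5015873015873, 224.74920634920636]), ([230, 225, 49, 87, 3514], [254.28372225384177, 267.96727376209446])]
exp stop top corners [[216.8, 426.1], [258.5, 428.5], [214.5, 464.9], [253.5, 467.0]] hole [244.5993 307.3735]
```

>>> step_arm(
  rows=[
    [0,-1.9,20,0,0,0,1],
    [0,0,25,0,0,0,1],
    [0,0,25,0,0,0,1],
    [0,0,20,0,0,0,1],
    [0,0,7,0,0,0,1],
    [0,0,0,0,0,0,1],
    [0,0,0,0,0,0,1],
    [0,0,0,0,0,0,1],
    [0,0,0,0,0,0,1],
  ],
)

```text
time: 46.95
tool_pos: [0.4465, -0.0262, 0.0453]
orientation: [-0.113, 3.137, 0.001]
contact_force: [0.2, 0.0, -0.7]
gripper_width: 0.0242
finger_force: 58.4
```

Run:
```python
from h import *
import pickle
vision.grab_frame("top")
go(rk(-.135,-.0557,.0426),1.6415); s=robot.state();print(s['tool_pos'],s['contact_force'])
f=vision.grab_frame("wrist");c=vision.calibration("wrist")
h=cv2.cvtColor(f,cv2.COLOR_RGB2HSV)
y=cv2.inRange(h,(18,100,50),(35,255,255)); n,l,st,ce=cv2.connectedComponentsWithStats(y); print('yellow',[ (st[i].tolist(),ce[i].round(1).tolist()) for i in range(1,n) if st[i][4]>40])
print([w2p(c,rk(x,-.055+dy,z)).round(1).tolist() for x,z in((-.0305,.02),(-.0305,.07),(-.0305,.097),(-.022,.154)) for dy in (-.015,.015)])
```

```text
turn [0.0006 0.0028 0.001 ] then shift mm [-28.1466  -1.7213   2.6294] | shift now-axes [-28.1375  -1.751    2.7063] q6 -1.805834015950618
[ 0.4463 -0.0263  0.0452] [-0.4399 -0.3943 -0.2758]
yellow []
[[226.5, 365.1], [261.8, 367.2], [218.6, 435.3], [263.5, 437.8], [212.3, 491.7], [264.8, 494.2], [188.0, 716.9], [267.7, 718.9]]
```

>>> step_arm(
  rows=[
    [-9,-0.6,1,0,0,0,1],
    [-9,-0.6,1,0,0,0,1],
    [-9,-0.6,0.6,0,0,0,1],
    [-1,0,0,0,0,0,1],
    [0,0,0,0,0,0,1],
    [0,0,0,0,0,0,1],
    [0,0,0,0,0,0,1],
  ],
)

```text
time: 47.63
tool_pos: [0.473, -0.0267, 0.0412]
orientation: [0.112, -3.139, 0.0]
contact_force: [-0.1, -0.1, -1.2]
gripper_width: 0.0245
finger_force: 58.3
```

Run:
```python
from h import *
go(rk(-.125,-.0557,.0426),1.6415); s=robot.state();print(s['tool_pos'],s['contact_force'])
```

```text
turn [-0.0001 -0.001   0.0003] then shift mm [-11.5343  -0.3461  -1.3657] | shift now-axes [-11.5329  -0.3501  -1.3766] q6 -1.7872592195518908
[ 0.473  -0.0267  0.0412] [-0.1426 -0.1283 -1.1755]
```

>>> step_arm(
  rows=[
    [0,0.4,-1.3,0,0,0,1],
    [-4,-0.3,0,0,0,0,1],
    [-4,-0.3,0,0,0,0,1],
    [-3,-0.2,0,0,0,0,1],
    [0,0,0,0,0,0,1],
    [0,0,0,0,0,0,1],
    [0,0,0,0,0,0,1],
  ],
)

```text
time: 48.22
tool_pos: [0.4844, -0.0262, 0.0427]
orientation: [0.112, -3.139, -0.0]
contact_force: [-0.1, 0.3, -1.3]
gripper_width: 0.0243
finger_force: 58.4
```

Run:
```python
from h import *
go(rk(-.1,-.0557,.0426),1.6415); s=robot.state();print(s['tool_pos'],s['contact_force'],s['wrist_torque'])
```

```text
turn [ 0.     -0.0003  0.0004] then shift mm [-25.0917  -2.0947   0.0619] | shift now-axes [-25.0909  -2.1046   0.0533] q6 -1.7812335816368732
[ 0.4844 -0.0262  0.0427] [-0.0719  0.2855 -1.2724] [-0.0442  0.0511  0.0076]
```

>>> step_arm(
  rows=[
    [-3,-0.25,0,0,0,0,1],
    [-3,-0.25,0,0,0,0,1],
    [-3,-0.25,0,0,0,0,1],
    [0,0,0,0,0,0,1],
    [0,0,0,0,0,0,1],
  ],
)

```text
time: 48.63
tool_pos: [0.4938, -0.0262, 0.0427]
orientation: [-0.112, 3.14, 0.0]
contact_force: [-0.2, -0.0, -0.8]
gripper_width: 0.0243
finger_force: 58.4
```

>>> step_arm(
  rows=[
    [-3,-0.25,0,0,0,0,1],
    [-3,-0.25,0,0,0,0,1],
    [0,0,0,0,0,0,1],
    [0,0,0,0,0,0,1],
  ],
)

```text
time: 48.97
tool_pos: [0.4998, -0.0263, 0.0427]
orientation: [-0.112, 3.139, 0.0]
contact_force: [-0.7, 0.8, -0.3]
gripper_width: 0.0246
finger_force: 58.3
```

>>> step_arm(
  rows=[
    [-3,-0.25,0,0,0,0,1],
    [-3,-0.25,0,0,0,0,1],
    [0,0,0,0,0,0,1],
    [0,0,0,0,0,0,1],
  ],
)

```text
time: 49.3
tool_pos: [0.5058, -0.0264, 0.0427]
orientation: [-0.112, 3.14, 0.0]
contact_force: [-0.2, 0.3, -0.7]
gripper_width: 0.0245
finger_force: 58.3
```

>>> step_arm(
  rows=[
    [-4,-0.33,0,0,0,0,1],
    [-4,-0.33,0,0,0,0,1],
    [-4,-0.33,0,0,0,0,1],
    [0,0,0,0,0,0,1],
    [0,0,0,0,0,0,1],
  ],
)

```text
time: 49.72
tool_pos: [0.5179, -0.0265, 0.0427]
orientation: [0.112, -3.14, -0.0]
contact_force: [-0.7, -0.2, -1.5]
gripper_width: 0.0248
finger_force: 58.4
```

>>> step_arm(
  rows=[
    [-4,-0.33,0,0,0,0,1],
    [-4,-0.33,0,0,0,0,1],
    [-3,-0.25,0,0,0,0,1],
    [0,0,0,0,0,0,1],
    [0,0,0,0,0,0,1],
  ],
)

```text
time: 50.13
tool_pos: [0.5288, -0.0267, 0.0427]
orientation: [0.112, -3.14, -0.0]
contact_force: [1.1, -0.2, -0.7]
gripper_width: 0.0247
finger_force: 58.4
```

>>> step_arm(
  rows=[
    [-2,-0.17,0,0,0,0,1],
    [-2,-0.17,0,0,0,0,1],
    [0,0,0,0,0,0,1],
    [0,0,0,0,0,0,1],
  ],
)

```text
time: 50.47
tool_pos: [0.5328, -0.0267, 0.0428]
orientation: [-0.112, 3.14, 0.0]
contact_force: [-0.6, -0.1, -0.9]
gripper_width: 0.0244
finger_force: 58.4
```

>>> step_arm(
  rows=[
    [-1,-0.08,0,0,0,0,1],
    [-1,-0.08,0,0,0,0,1],
    [0,0,0,0,0,0,1],
    [0,0,0,0,0,0,1],
  ],
)

```text
time: 50.8
tool_pos: [0.5341, -0.0268, 0.0426]
orientation: [0.112, -3.138, 0.0]
contact_force: [-1.0, 0.2, -0.3]
gripper_width: 0.0243
finger_force: 58.1
```

>>> step_arm(
  rows=[
    [-1,-0.08,0,0,0,0,1],
    [0,0,0,0,0,0,1],
    [0,0,0,0,0,0,1],
  ],
)

```text
time: 51.05
tool_pos: [0.5341, -0.0269, 0.0423]
orientation: [0.111, -3.136, 0.0]
contact_force: [-4.1, 0.8, 0.7]
gripper_width: 0.0241
finger_force: 58.0
```

>>> step_arm(
  rows=[
    [-1,-0.08,0,0,0,0,1],
    [0,0,0,0,0,0,1],
    [0,0,0,0,0,0,1],
  ],
)

```text
time: 51.3
tool_pos: [0.5341, -0.027, 0.0421]
orientation: [0.111, -3.134, 0.001]
contact_force: [-7.4, 2.0, 1.2]
gripper_width: 0.0244
finger_force: 57.9
```

>>> step_arm(
  rows=[
    [-1,-0.08,0,0,0,0,1],
    [0,0,0,0,0,0,1],
    [1.5,0.1,0,0,0,0,1],
    [1,0.1,0,0,0,0,1],
    [0,0,0,0,0,0,1],
    [0,0,0,0,0,0,0.5],
    [0,0,0,0,0,0,0.5],
    [0,0,0,0,0,0,0.5],
    [0,0,0,0,0,0,0.5],
    [0,0,0,0,0,0,0.5],
  ],
)

```text
time: 52.13
tool_pos: [0.5362, -0.0266, 0.0432]
orientation: [-0.112, 3.137, 0.0]
contact_force: [0.5, 0.0, -0.1]
gripper_width: 0.0428
finger_force: 0.0
```

Run:
```python
from h import *
s=robot.state();print(s['tool_pos'],s['contact_force'],s['gripper_width'])
```

```text
[ 0.5362 -0.0266  0.0432] [ 0.5091  0.0256 -0.1139] 0.042848880664486354
```

>>> step_arm(
  rows=[
    [0,0,-10,0,0,0,0.5],
    [0,0,-20,0,0,0,0.5],
    [0,0,-30,0,0,0,0],
    [20,0,-30,0,0,0,0],
    [30,0,-30,0,0,0,0],
    [30,0,-10,0,0,0,0],
    [0,0,0,0,0,0,0],
    [0,0,0,0,0,0,0],
    [0,0,0,0,0,0,0],
    [0,0,0,0,0,0,0],
  ],
)

```text
time: 52.97
tool_pos: [0.4566, -0.0323, 0.172]
orientation: [0.112, -3.14, 0.0]
contact_force: [-0.1, -0.6, -0.2]
gripper_width: 0.0854
finger_force: 0.0
```

Run:
```python
from h import *
c=vision.calibration("wrist");f=vision.grab_frame("wrist");print(robot.state()['tool_pos'])
h=cv2.cvtColor(f,cv2.COLOR_RGB2HSV)
r=cv2.inRange(h,(0,150,40),(6,255,255))|cv2.inRange(h,(175,150,40),(180,255,255)); n,l,st,ce=cv2.connectedComponentsWithStats(r)
for i in range(1,n):
    if st[i][4]>150:
        p=np.argwhere(l==i)[:,::-1].astype(np.float32); b=cv2.boxPoints(cv2.minAreaRect(p)); print(st[i],b.round(1).tolist())
print('exp tab top',[w2p(c,rk(x,-.055+d,.051)).round(1).tolist() for x,d in((-.0855,.013),(-.0855,-.013),(-.0305,-.013),(-.0305,.013))])
go([.4408,.2,.17],np.radians(200))
```

```text
[ 0.4565 -0.0323  0.1717]
[ 477  164   35   60 1785] [[476.70001220703125, 165.0], [511.0, 163.89999389648438], [512.9000244140625, 222.3000030517578], [478.6000061035156, 223.39999389648438]]
[243 239  26  43 947] [[242.39999389648438, 280.79998779296875], [246.5, 237.0], [268.79998779296875, 239.10000610351562], [264.70001220703125, 282.8999938964844]]
exp tab top [[268.6, 243.2], [245.4, 241.5], [242.0, 283.0], [264.0, 284.5]]
turn [-0.0009 -0.0006  1.293 ] then shift mm [223.6887  64.6953   1.6976] | shift now-axes [ -0.8664 232.8554   1.6199] q6 -1.7857257533276731
```

Pin verified home: the detected tab box matches the expected one within 2 px. Next, the wedge.

>>> step_arm(
  rows=[
    [0,38.8,0,0,0,0,0],
    [0,38.8,0,0,0,0,0],
    [0,38.8,0,0,0,0,0],
    [0,38.8,0,0,0,0,0],
    [0,38.8,0,0,0,0,0],
    [0,38.8,0,0,0,0,0],
    [0,0,0,0,0,-0.1155,0],
    [0,0,0,0,0,-0.1155,0],
    [0,0,0,0,0,-0.1155,0],
    [0,0,0,0,0,-0.1155,0],
    [0,0,0,0,0,-0.1155,0],
    [0,0,0,0,0,-0.1155,0],
  ],
)

```text
time: 54.02
tool_pos: [0.4397, 0.2002, 0.1711]
orientation: [1.179, -2.91, 0.001]
contact_force: [-0.4, 0.2, -0.2]
gripper_width: 0.0854
finger_force: 0.0
```

>>> step_arm(
  rows=[
    [0,0,0,0,0,-0.1155,0],
    [0,0,0,0,0,-0.1155,0],
    [0,0,0,0,0,-0.1155,0],
    [0,0,0,0,0,-0.1155,0],
    [0,0,0,0,0,-0.1155,0],
    [0,0,0,0,0,-0.1155,0],
    [0,0,0,0,0,-0.1155,0],
    [0,0,0,0,0,-0.1155,0],
    [0,0,0,0,0,-0.1155,0],
    [0,0,0,0,0,-0.1155,0],
    [0,0,0,0,0,0,0],
    [0,0,0,0,0,0,0],
  ],
)

```text
time: 55.02
tool_pos: [0.4396, 0.2, 0.1714]
orientation: [2.569, -1.806, -0.0]
contact_force: [0.1, -0.5, -0.1]
gripper_width: 0.085
finger_force: 0.0
```

Run:
```python
from h import *
import pickle
c=vision.calibration("wrist");f=vision.grab_frame("wrist");print(robot.state()['tool_pos']); pickle.dump((c,f),open("w12.pkl","wb"))
cv2.imwrite("pics/w12.png",f[:,:,::-1])
h=cv2.cvtColor(f,cv2.COLOR_RGB2HSV)
r=cv2.inRange(h,(0,190,50),(5,255,255))|cv2.inRange(h,(175,190,50),(180,255,255)); n,l,st,ce=cv2.connectedComponentsWithStats(r)
for i in range(1,n):
    if st[i][4]>150:
        p=np.argwhere(l==i)[:,::-1].astype(np.int32); a=cv2.convexHull(p); q=cv2.approxPolyDP(a,5,True)[:,0]; print(st[i],q.tolist())
        v=np.array([f[y,x] for y,x in np.argwhere(l==i)]);print(np.median(v,0))
W=[.4408,.203]; t=np.radians(20.2)
M=np.array([[np.cos(t),-np.sin(t)],[np.sin(t),np.cos(t)]])
print('exp',[w2p(c,[*(W+M@np.array([a,b])),.084]).round(1).tolist() for a,b in((.025,.019),(.025,-.019),(-.025,-.019),(-.025,.019))])
```

```text
[0.4396 0.1999 0.1715]
exp [[228.0, 217.2], [226.3, 178.3], [282.0, 177.9], [281.0, 216.8]]
```

Run:
```python
from h import *
import pickle
c,f=pickle.load(open("w12.pkl","rb"))
h=cv2.cvtColor(f,cv2.COLOR_RGB2HSV)
print(h[150:250:8,255].tolist())
r=cv2.inRange(h,(0,170,20),(6,255,255))|cv2.inRange(h,(174,170,20),(180,255,255)); n,l,st,ce=cv2.connectedComponentsWithStats(r)
for i in range(1,n):
    if st[i][4]>150:
        p=np.argwhere(l==i)[:,::-1].astype(np.int32); q=cv2.approxPolyDP(cv2.convexHull(p),5,True)[:,0]; b=cv2.boxPoints(cv2.minAreaRect(p)); print(st[i],q.tolist(),b.round(1).tolist())
        if len(b)==4:
            P=np.array([p2w(c,*x,.084)[:2] for x in b]);print(P,P.mean(0))
```

```text
[[22, 28, 135], [21, 31, 139], [13, 101, 68], [3, 136, 62], [2, 171, 88], [1, 171, 85], [2, 176, 87], [1, 175, 86], [1, 176, 87], [19, 34, 105], [21, 32, 104], [21, 32, 105], [22, 33, 115]]
[ 230  177   51   38 1165] [[280, 214], [238, 212], [233, 179], [255, 178]] [[230.0, 177.0], [280.0, 177.0], [280.0, 214.0], [230.0, 214.0]]
[[0.4681 0.1916]
 [0.4259 0.1764]
 [0.4127 0.2098]
 [0.4569 0.2257]] [0.4409 0.2009]
```

Run:
```python
from h import *
import pickle
c,f=pickle.load(open("w12.pkl","rb"))
h=cv2.cvtColor(cv2.GaussianBlur(f,(3,3),0),cv2.COLOR_RGB2HSV)
r=cv2.inRange(h,(0,155,20),(8,255,255)); n,l,st,ce=cv2.connectedComponentsWithStats(r)
i=1+np.argmax(st[1:,4]);p=np.argwhere(l==i)[:,::-1].astype(np.int32); b=cv2.boxPoints(cv2.minAreaRect(p)); print(st[i],cv2.approxPolyDP(cv2.convexHull(p),4,True)[:,0].tolist(),b.tolist())
P=np.array([p2w(c,*x,.084)[:2] for x in b]);m=P.mean(0);print(m,[np.linalg.norm(P[k]-P[k-1]).round(4) for k in range(4)])
for k in range(4):
    d=P[k]-P[k-1];print(np.degrees(np.arctan2(d[1],d[0])))
go([*m,.06],np.radians(20))
```

```text
[ 229  177   52   38 1907] [[280, 213], [231, 214], [229, 177], [277, 178]] [[229.0, 177.0], [280.0, 177.0], [280.0, 214.0], [229.0, 214.0]]
[0.4413 0.201 ] [np.float64(0.036), np.float64(0.0458), np.float64(0.036), np.float64(0.0479)]
-71.96872149735228
-160.206266375046
111.44315604019651
19.77266260482177
turn [ 0.0013 -0.0006 -0.0034] then shift mm [ -0.4085  -2.0405 111.5333] | shift now-axes [ -0.4824  -2.1818 111.5303] q6 -0.4185854468843897
```

>>> step_arm(
  rows=[
    [-0.4,-2,25,0,0,0,0],
    [0,0,30,0,0,0,0],
    [0,0,30,0,0,0,0],
    [0,0,25,0,0,0,0],
    [0,0,8,0,0,0,0],
    [0,0,0,0,0,0,0],
    [0,0,0,0,0,0,1],
    [0,0,0,0,0,0,1],
    [0,0,0,0,0,0,1],
    [0,0,0,0,0,0,1],
    [0,0,0,0,0,0,1],
    [0,0,0,0,0,0,1],
  ],
)

```text
time: 56.07
tool_pos: [0.4419, 0.2016, 0.056]
orientation: [-2.571, 1.8, -0.002]
contact_force: [-2.0, -0.4, 7.0]
gripper_width: 0.0488
finger_force: 61.8
```

>>> step_arm(
  rows=[
    [0,0,0,0,0,0,1],
    [0,0,-5,0,0,0,1],
    [0,0,-15,0,0,0,1],
    [0,0,-30,0,0,0,1],
    [0,0,-35,0,0,0,1],
    [0,0,-35,0,0,0,1],
    [0,0,-35,0,0,0,1],
    [0,0,-35,0,0,0,1],
    [0,0,0,0,0,0,1],
    [0,0,0,0,0,0,1],
  ],
)

```text
time: 56.9
tool_pos: [0.4416, 0.2015, 0.2468]
orientation: [-2.568, 1.799, -0.001]
contact_force: [-0.6, 0.0, -2.8]
gripper_width: 0.0488
finger_force: 62.1
```

Run:
```python
from h import *
go(rk(0,-.026,.25),TH)
```

```text
turn [-0.005   0.0038  0.3602] then shift mm [ 197.497  -170.676    -3.1974] | shift now-axes [244.9744 -90.1202  -3.3881] q6 -0.41498197466448794
```

>>> step_arm(
  rows=[
    [0,0,0,0,0,0.09,1],
    [0,0,0,0,0,0.09,1],
    [0,0,0,0,0,0.09,1],
    [0,0,0,0,0,0.09,1],
    [24.7,-21.3,0,0,0,0,1],
    [24.7,-21.3,0,0,0,0,1],
    [24.7,-21.3,0,0,0,0,1],
    [24.7,-21.3,0,0,0,0,1],
    [24.7,-21.3,0,0,0,0,1],
    [24.7,-21.3,0,0,0,0,1],
    [24.7,-21.3,0,0,0,0,1],
    [24.6,-21.6,0,0,0,0,1],
  ],
)

```text
time: 57.9
tool_pos: [0.6092, -0.0, 0.2421]
orientation: [2.206, -2.233, -0.004]
contact_force: [0.5, 2.0, -1.1]
gripper_width: 0.049
finger_force: 62.1
```

>>> step_arm(
  rows=[
    [0,0,0,0,0,0,1],
    [0,0,0,0,0,0,1],
    [0,0,0,0,0,0,1],
    [0,0,0,0,0,0,1],
  ],
)

```text
time: 58.23
tool_pos: [0.6085, 0.0021, 0.2435]
orientation: [2.209, -2.232, -0.002]
contact_force: [-0.0, 0.9, -0.7]
gripper_width: 0.049
finger_force: 62.3
```

Run:
```python
from h import *
import pickle
s=robot.state();c=vision.calibration("wrist");f=vision.grab_frame("wrist"); pickle.dump((c,f,s),open("w13.pkl","wb"))
h=cv2.cvtColor(cv2.GaussianBlur(f,(3,3),0),cv2.COLOR_RGB2HSV)
r=cv2.inRange(h,(0,130,15),(9,255,255))|cv2.inRange(h,(175,130,15),(180,255,255)); n,l,st,ce=cv2.connectedComponentsWithStats(r)
for i in range(1,n):
    if st[i][4]>100: print(st[i],cv2.approxPolyDP(cv2.convexHull(np.argwhere(l==i)[:,::-1].astype(np.int32)),4,True)[:,0].tolist())
Rt=R.from_rotvec(s['orientation']); tp=s['tool_pos']
for z in (-28,-14,14+0,56):
    hx=19 if z<0 else 19-8*(z+14)/70 if z<56 else 11
    print(z,[w2p(c,tp+Rt.apply([a*hx/1000,b*.025,z/1000])).round(1).tolist() for a,b in((1,-1),(1,1),(-1,1),(-1,-1))])
for v in range(150,330,6): print(v,h[v,256].tolist(),end=' ')
go(rk(0,-.026,.22),TH)
```

```text
[282 136  41  21 790] [[320, 154], [284, 156], [282, 136], [320, 136]]
[ 206  225  102   77 7402] [[302, 226], [307, 241], [301, 301], [210, 298], [206, 237], [212, 225]]
-28 [[205.8, 236.0], [309.8, 236.0], [305.2, 301.0], [210.0, 301.0]]
-14 [[210.5, 223.5], [304.7, 223.5], [300.9, 283.8], [214.0, 283.8]]
14 [[217.9, 209.3], [296.6, 209.3], [294.4, 252.9], [220.0, 253.0]]
56 [[225.3, 194.9], [288.5, 194.9], [287.5, 220.4], [226.3, 220.4]]
150 [26, 219, 241] 156 [26, 221, 241] 162 [26, 224, 241] 168 [21, 203, 163] 174 [21, 206, 161] 180 [19, 49, 161] 186 [19, 79, 45] 192 [18, 79, 42] 198 [14, 146, 77] 204 [13, 149, 77] 210 [13, 151, 76] 216 [13, 154, 76] 222 [12, 156, 75] 228 [2, 188, 72] 234 [2, 190, 71] 240 [1, 211, 104] 246 [1, 211, 105] 252 [1, 216, 104] 258 [1, 218, 103] 264 [1, 218, 104] 270 [1, 208, 81] 276 [0, 207, 80] 282 [1, 204, 80] 288 [0, 201, 80] 294 [1, 198, 80] 300 [1, 186, 70] 306 [8, 41, 25] 312 [0, 39, 26] 318 [0, 8, 63] 324 [0, 7, 71] turn [0.0009 0.     0.0018] then shift mm [ 0.2986 -1.2109 23.9193] | shift now-axes [ 0.3016 -1.2326 23.9181] q6 -0.27938932708578734
```

>>> step_arm(
  rows=[
    [0.3,-1.2,10,0,0,0,1],
    [0,0,14,0,0,0,1],
    [0,0,0,0,0,0,1],
    [0,0,0,0,0,0,1],
    [0,0,0,0,0,0,1],
    [0,0,0,0,0,0,1],
  ],
)

```text
time: 58.78
tool_pos: [0.6111, 0.0014, 0.2211]
orientation: [-2.208, 2.233, -0.002]
contact_force: [-0.2, -0.1, -1.0]
gripper_width: 0.0493
finger_force: 62.3
```

Run:
```python
from h import *
import pickle
c,f,s=pickle.load(open("w13.pkl","rb")); print('stop top front edge exp v',w2p(c,rk(0,-.040,.154)),w2p(c,rk(0,-.040,.11)))
g=f[:,256].astype(int); print([ (v,g[v].tolist()) for v in range(158,190,2)])
go(rk(0,-.026,.20),TH); print(robot.state()['contact_force'])
```

```text
stop top front edge exp v [255.12   179.7348] [255.1138 168.5695]
[(158, [241, 215, 32]), (160, [241, 213, 28]), (162, [241, 212, 29]), (164, [228, 186, 29]), (166, [173, 132, 34]), (168, [162, 123, 33]), (170, [163, 123, 34]), (172, [163, 123, 32]), (174, [161, 121, 31]), (176, [162, 121, 30]), (178, [150, 112, 29]), (180, [169, 163, 155]), (182, [172, 168, 163]), (184, [82, 77, 72]), (186, [45, 40, 31]), (188, [45, 39, 31])]
turn [-0.0016  0.0001  0.001 ] then shift mm [-0.5859  1.1929 21.0834] | shift now-axes [-0.5843  1.2253 21.0815] q6 -0.2781417306069354
[-0.1887 -0.0792 -0.9876]
```

>>> step_arm(
  rows=[
    [0,1,8,0,0,0,1],
    [0,0,8,0,0,0,1],
    [0,0,4,0,0,0,1],
    [0,0,0,0,0,0,1],
    [0,0,0,0,0,0,1],
    [0,0,0,0,0,0,1],
  ],
)

```text
time: 59.28
tool_pos: [0.6099, 0.0011, 0.2003]
orientation: [-2.209, 2.234, -0.0]
contact_force: [0.7, 0.6, -1.2]
gripper_width: 0.0488
finger_force: 62.3
```

>>> step_arm(
  rows=[
    [0,0,4,0,0,0,1],
    [0,0,4,0,0,0,1],
    [0,0,0,0,0,0,1],
    [0,0,0,0,0,0,1],
    [0,0,0,0,0,0,1],
  ],
)

```text
time: 59.7
tool_pos: [0.6098, 0.0011, 0.1922]
orientation: [2.209, -2.234, 0.0]
contact_force: [0.0, 1.1, 0.1]
gripper_width: 0.049
finger_force: 62.3
```

>>> step_arm(
  rows=[
    [0,0,2,0,0,0,1],
    [0,0,2,0,0,0,1],
    [0,0,0,0,0,0,1],
    [0,0,0,0,0,0,1],
    [0,0,0,0,0,0,1],
  ],
)

```text
time: 60.12
tool_pos: [0.6097, 0.0012, 0.1882]
orientation: [2.209, -2.234, 0.0]
contact_force: [-0.2, 0.2, 0.2]
gripper_width: 0.0494
finger_force: 62.3
```

>>> step_arm(
  rows=[
    [0,0,1.5,0,0,0,1],
    [0,0,1.5,0,0,0,1],
    [0,0,0,0,0,0,1],
    [0,0,0,0,0,0,1],
  ],
)

```text
time: 60.45
tool_pos: [0.6097, 0.0013, 0.185]
orientation: [-2.209, 2.234, 0.0]
contact_force: [0.1, 1.9, -1.6]
gripper_width: 0.0489
finger_force: 62.3
```

>>> step_arm(
  rows=[
    [0,0,1.5,0,0,0,1],
    [0,0,0,0,0,0,1],
    [0,0,0,0,0,0,1],
  ],
)

```text
time: 60.7
tool_pos: [0.6099, 0.0014, 0.1837]
orientation: [-2.208, 2.234, -0.0]
contact_force: [-1.0, 1.6, -0.9]
gripper_width: 0.0491
finger_force: 62.3
```

>>> step_arm(
  rows=[
    [0,0,1.5,0,0,0,1],
    [0,0,0,0,0,0,1],
    [0,0,0,0,0,0,1],
  ],
)

```text
time: 60.95
tool_pos: [0.61, 0.0014, 0.1825]
orientation: [-2.208, 2.233, -0.001]
contact_force: [0.9, 3.5, 1.3]
gripper_width: 0.0488
finger_force: 62.5
```

>>> step_arm(
  rows=[
    [0,0,1.5,0,0,0,1],
    [0,0,0,0,0,0,1],
    [0,0,0,0,0,0,1],
  ],
)

```text
time: 61.2
tool_pos: [0.61, 0.0012, 0.181]
orientation: [-2.208, 2.234, -0.001]
contact_force: [0.1, 2.2, 1.3]
gripper_width: 0.0491
finger_force: 62.5
```

>>> step_arm(
  rows=[
    [0,0,1.5,0,0,0,1],
    [0,0,0,0,0,0,1],
    [0,0,0,0,0,0,1],
  ],
)

```text
time: 61.45
tool_pos: [0.6099, 0.0011, 0.1792]
orientation: [-2.208, 2.234, -0.001]
contact_force: [1.1, 1.5, 1.7]
gripper_width: 0.049
finger_force: 62.5
```

>>> step_arm(
  rows=[
    [0,0,1,0,0,0,1],
    [0,0,0,0,0,0,1],
    [0,0,0,0,0,0,1],
  ],
)

```text
time: 61.7
tool_pos: [0.6098, 0.001, 0.1782]
orientation: [2.209, -2.234, 0.0]
contact_force: [1.5, 1.0, 1.5]
gripper_width: 0.0495
finger_force: 62.6
```

>>> step_arm(
  rows=[
    [0,0,1.5,0,0,0,1],
    [0,0,1.5,0,0,0,1],
    [0,0,0,0,0,0,1],
    [0,0,0,0,0,0,1],
  ],
)

```text
time: 62.03
tool_pos: [0.6096, 0.0008, 0.1751]
orientation: [2.208, -2.234, 0.0]
contact_force: [0.7, -0.7, 3.1]
gripper_width: 0.0489
finger_force: 62.7
```

>>> step_arm(
  rows=[
    [0,0,1.5,0,0,0,1],
    [0,0,0,0,0,0,1],
    [0,0,0,0,0,0,1],
  ],
)

```text
time: 62.28
tool_pos: [0.6097, 0.0007, 0.1739]
orientation: [2.208, -2.234, 0.001]
contact_force: [0.6, -1.3, 3.7]
gripper_width: 0.0488
finger_force: 62.9
```

>>> step_arm(
  rows=[
    [0,0,1.5,0,0,0,1],
    [0,0,0,0,0,0,1],
    [0,0,0,0,0,0,1],
  ],
)

```text
time: 62.53
tool_pos: [0.6098, 0.0006, 0.1727]
orientation: [2.208, -2.234, 0.001]
contact_force: [0.7, -2.3, 3.7]
gripper_width: 0.0491
finger_force: 63.0
```

>>> step_arm(
  rows=[
    [0.4,0,1.5,0,0,0,1],
    [0,0,0,0,0,0,1],
    [0,0,0,0,0,0,1],
  ],
)

```text
time: 62.78
tool_pos: [0.6099, 0.0004, 0.1712]
orientation: [-2.208, 2.234, -0.001]
contact_force: [-0.2, -0.8, 4.4]
gripper_width: 0.0495
finger_force: 63.1
```

>>> step_arm(
  rows=[
    [0.3,0,1.5,0,0,0,1],
    [0,0,0,0,0,0,1],
    [0,0,0,0,0,0,1],
  ],
)

```text
time: 63.03
tool_pos: [0.6101, 0.0003, 0.1699]
orientation: [-2.208, 2.234, -0.002]
contact_force: [-0.5, -1.6, 5.1]
gripper_width: 0.0491
finger_force: 63.1
```

>>> step_arm(
  rows=[
    [0.2,0,1,0,0,0,1],
    [0,0,0,0,0,0,1],
    [0,0,0,0,0,0,1],
  ],
)

```text
time: 63.28
tool_pos: [0.6101, 0.0002, 0.1691]
orientation: [-2.208, 2.233, -0.002]
contact_force: [0.6, -0.8, 5.8]
gripper_width: 0.0491
finger_force: 63.2
```

>>> step_arm(
  rows=[
    [0.2,0,1,0,0,0,1],
    [0,0,0,0,0,0,1],
    [0,0,0,0,0,0,1],
  ],
)

```text
time: 63.53
tool_pos: [0.6102, 0.0, 0.1684]
orientation: [-2.208, 2.233, -0.002]
contact_force: [0.3, -0.7, 7.7]
gripper_width: 0.0488
finger_force: 63.3
```

>>> step_arm(
  rows=[
    [0.1,0,1,0,0,0,1],
    [0,0,0,0,0,0,1],
    [0,0,0,0,0,0,1],
  ],
)

```text
time: 63.78
tool_pos: [0.6104, 0.0, 0.1678]
orientation: [-2.208, 2.233, -0.003]
contact_force: [-1.6, 0.0, 9.9]
gripper_width: 0.049
finger_force: 63.4
```

Run:
```python
from h import *
import pickle
s=robot.state();c=vision.calibration("wrist");f=vision.grab_frame("wrist"); print(s['tool_pos'],s['contact_force'])
h=cv2.cvtColor(cv2.GaussianBlur(f,(3,3),0),cv2.COLOR_RGB2HSV)
r=cv2.inRange(h,(0,130,15),(9,255,255))|cv2.inRange(h,(175,130,15),(180,255,255)); n,l,st,ce=cv2.connectedComponentsWithStats(r)
for i in range(1,n):
    if st[i][4]>300: print(st[i],cv2.approxPolyDP(cv2.convexHull(np.argwhere(l==i)[:,::-1].astype(np.int32)),4,True)[:,0].tolist())
print([(v,f[v,256].tolist()) for v in range(130,250,4)])
print('stop edges z.154 at y -.07,-.04, -.042,-.044:',[w2p(c,rk(0,y,.154))[1].round(1) for y in (-.07,-.073,-.040,-.042,-.044)])
```

```text
[0.6104 0.     0.1678] [-1.645   0.0322  9.8559]
[ 291  140   53   29 1252] [[341, 164], [296, 168], [291, 143], [340, 140]]
[ 206  225  102   78 7432] [[302, 227], [307, 242], [301, 301], [210, 298], [206, 237], [212, 225]]
[(130, [241, 244, 248]), (134, [241, 244, 247]), (138, [241, 244, 247]), (142, [242, 244, 247]), (146, [118, 92, 44]), (150, [127, 101, 42]), (154, [118, 91, 42]), (158, [119, 92, 39]), (162, [118, 91, 37]), (166, [240, 196, 25]), (170, [241, 210, 23]), (174, [241, 211, 20]), (178, [241, 210, 20]), (182, [226, 181, 20]), (186, [163, 122, 24]), (190, [161, 120, 20]), (194, [160, 119, 18]), (198, [161, 119, 19]), (202, [160, 118, 16]), (206, [158, 115, 15]), (210, [82, 55, 27]), (214, [80, 52, 28]), (218, [79, 51, 27]), (222, [75, 48, 26]), (226, [79, 31, 18]), (230, [75, 26, 17]), (234, [75, 23, 16]), (238, [103, 24, 17]), (242, [107, 23, 17]), (246, [106, 21, 16])]
stop edges z.154 at y -.07,-.04, -.042,-.044: [np.float64(169.0), np.float64(164.2), np.float64(214.9), np.float64(212.0), np.float64(209.0)]
```

>>> step_arm(
  rows=[
    [0,0,0.8,0,0,0,1],
    [0,0,0,0,0,0,1],
    [0,0,0,0,0,0,1],
  ],
)

```text
time: 64.08
tool_pos: [0.6104, -0.0, 0.1675]
orientation: [-2.208, 2.232, -0.003]
contact_force: [-1.2, 1.2, 10.4]
gripper_width: 0.0493
finger_force: 63.6
```

>>> step_arm(
  rows=[
    [0,0,0.8,0,0,0,1],
    [0,0,0,0,0,0,1],
    [0,0,0,0,0,0,1],
  ],
)

```text
time: 64.33
tool_pos: [0.6105, -0.0001, 0.1671]
orientation: [-2.208, 2.232, -0.004]
contact_force: [-2.2, 0.2, 12.0]
gripper_width: 0.0484
finger_force: 63.8
```

>>> step_arm(
  rows=[
    [0,0,0.8,0,0,0,1],
    [0,0,0,0,0,0,1],
    [0,0,0,0,0,0,1],
  ],
)

```text
time: 64.58
tool_pos: [0.6106, -0.0001, 0.1667]
orientation: [-2.208, 2.232, -0.004]
contact_force: [-1.9, -0.4, 13.3]
gripper_width: 0.049
finger_force: 63.9
```

>>> step_arm(
  rows=[
    [0,0,0.8,0,0,0,1],
    [0,0,0,0,0,0,1],
    [0,0,0,0,0,0,1],
    [0,0,0,0,0,0,1],
    [0,0,0,0,0,0,1],
  ],
)

```text
time: 65.0
tool_pos: [0.6108, -0.0001, 0.1663]
orientation: [-2.207, 2.232, -0.005]
contact_force: [-2.6, 0.8, 14.5]
gripper_width: 0.0489
finger_force: 64.1
```

Pressed to about 15 N, square and stiff. Release.

>>> step_arm(
  rows=[
    [0,0,0,0,0,0,0],
    [0,0,0,0,0,0,0],
    [0,0,0,0,0,0,0],
    [0,0,0,0,0,0,0],
    [0,0,0,0,0,0,0],
    [0,0,-10,0,0,0,0],
    [0,0,-20,0,0,0,0],
    [0,0,-30,0,0,0,0],
    [0,0,-20,0,0,0,0],
    [0,0,0,0,0,0,0],
    [0,0,0,0,0,0,0],
    [0,0,0,0,0,0,0],
  ],
)

```text
time: 66.0
tool_pos: [0.6092, 0.0, 0.2426]
orientation: [2.208, -2.234, -0.002]
contact_force: [0.7, -0.2, -0.7]
gripper_width: 0.0856
finger_force: 0.0
```

>>> step_arm(
  rows=[
    [30,0,-15,0,0,0,0],
    [30,0,-15,0,0,0,0],
    [0,0,0,0,0,0,0],
    [0,0,0,0,0,0,0],
    [0,0,0,0,0,0,0],
  ],
)

```text
time: 66.42
tool_pos: [0.6083, -0.06, 0.2715]
orientation: [2.207, -2.234, -0.003]
contact_force: [-0.3, 0.9, -1.0]
gripper_width: 0.0855
finger_force: 0.0
```

Run:
```python
from h import *
c=vision.calibration("wrist");f=vision.grab_frame("wrist");t=vision.grab_frame("top");ct=vision.calibration("top")
s=robot.state();print(s['tool_pos'],s['contact_force'],s['gripper_width'])
h=cv2.cvtColor(cv2.GaussianBlur(f,(3,3),0),cv2.COLOR_RGB2HSV)
def blobs(m,k):
    n,l,st,ce=cv2.connectedComponentsWithStats(m)
    for i in range(1,n):
        if st[i][4]>k: print(st[i].tolist(),ce[i].round(1).tolist(),cv2.approxPolyDP(cv2.convexHull(np.argwhere(l==i)[:,::-1].astype(np.int32)),3,True)[:,0].tolist())
print('red');blobs(cv2.inRange(h,(0,150,40),(8,255,255)),12)
print('yellow');blobs(cv2.inRange(h,(20,130,60),(32,255,255)),60)
B=np.array
for z in(.19,.194,.198): print('wedge top z',z,[w2p(c,rk(x,-.0275+y,z)).round(1).tolist() for x,y in((-.025,-.019),(.025,-.019),(.025,.019),(-.025,.019))])
print('stop',[w2p(c,rk(x,-.058+y,.154)).round(1).tolist() for x,y in((-.022,-.015),(.022,-.015))])
print('pack leds exp',[(w2p(c,rk(.021,y,.154)).round(1).tolist()) for y in(.007,.045,.083,.121)])
print('pin tab exp',[w2p(c,rk(x,-.057+d,.051)).round(1).tolist() for x,d in((-.0855,.013),(-.0855,-.013),(-.0305,-.013),(-.0305,.013))])
```

```text
[ 0.6084 -0.0594  0.2716] [ 0.3414 -0.2009 -0.2503] 0.08537035280929049
red
[278, 173, 37, 20, 584] [296.5, 181.9] [[313, 188], [281, 192], [278, 175], [313, 173]]
[230, 235, 51, 42, 1853] [256.5, 255.9] [[278, 235], [277, 276], [230, 273], [233, 242], [248, 235]]
[234, 292, 7, 5, 28] [237.1, 294.0] [[240, 293], [234, 294]]
[235, 317, 7, 6, 31] [238.1, 319.9] [[241, 321], [235, 319]]
yellow
[232, 177, 48, 47, 1565] [255.3, 204.2] [[275, 223], [237, 223], [232, 204], [234, 177], [279, 185]]
wedge top z 0.19 [[282.1, 238.6], [229.1, 238.7], [230.3, 273.1], [280.9, 273.0]]
wedge top z 0.194 [[282.5, 240.7], [228.7, 240.8], [230.0, 275.6], [281.3, 275.5]]
wedge top z 0.198 [[282.9, 242.9], [228.3, 242.9], [229.6, 278.1], [281.6, 278.0]]
stop [[276.6, 199.3], [234.4, 199.3]]
pack leds exp [[237.0, 265.5], [237.7, 293.3], [238.4, 319.1], [239.0, 343.0]]
pin tab exp [[314.4, 193.8], [315.6, 176.4], [276.9, 176.5], [276.4, 193.8]]
```

All checks agree: row, stop, pin home, and wedge top at z≈0.194. Handing in.

```bash
python3 -c "
from bench import robot
print(robot.close_job())"
```

```text
the job is handed in; nothing more can be done
None
```

The job is handed in at about 66 s of the 210 s limit: all four packs stand tight against the blue end stop, the yellow stop is pinned at hole 2, and the wedge was pressed in last at about 15 N; the wedge foot sits about 44 mm below the pack tops (limit 45) because the stop slid back about 3 mm of pin play.

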